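# Ready the vacuum carving stand

## Robot

A 7-joint arm with a two-finger parallel gripper is mounted at the origin on a cart in front of the work surface, level with it; the furniture and walls round the work are solid. World frame = base frame: x ahead of the robot, y to its left, z up, the work surface at z = 0. Lengths are in mm, angles in rad, forces in N, time in s.
With the tool pointing down it reaches from about 400 to 875 mm from the base axis. Payload 4.4 kg.
Tool frame: the origin (TCP) lies on the centre line of the jaws, within the pads' length; the fingertips stand 11 mm ahead of it and the grasp point (between the pads) lies 8 mm behind it (ctrl.tips_ahead is the distance from the TCP to the fingertips, in mm); z points along the fingers, y is the line along which they close (so a half turn about z gives the same grasp; the last joint's range is limited). The gripper opens to 85 mm and grips with 20 to 120 N. Pads are 22 mm wide; open, the fingers measure 114 mm over their backs; the gripper's body (76 mm by 85 mm) begins 54 mm behind the grasp point. The pads swing forward as they close: fully open they stand 13 mm farther back than shut.
Start: joints at [-1.245, 0.628, 0.038, 1.517, -0.027, 0.996, -0.02], TCP at [248.182, 600.769, 242.313] pointing down, gripper open.
Joint ranges: [-3.06, 3.06], [-0.37, 2.12], [-1.25, 1.32], [0.18, 2.47], [-1.1, 4.24], [0.23, 1.98], [-2.94, 2.94]. Speed limits (rad/s): [2.57, 2.57, 3.14, 3.14, 3.14, 3.14, 3.14].

## Interface

Orientations are given as [roll, pitch, yaw] about the fixed x, y, z axes, in that order (R = Rz(yaw) Ry(pitch) Rx(roll)).
In Python, from cell import ctrl, eyes, job gives the robot as it stands. The module is installed in compiled form; this text tells all that it offers.
- The arm moves only by the tool carry_out, never from a script. Its argument "moves" is a list of rows, each an object of numbers: "tx", "ty", "tz": the shift along the tool's x, y, z as a fraction of full scale; "twist": the turn about the tool's z as a fraction of full scale; "fingers": the opening, from 0 (shut) to 1 (fully open). In form: [{"tx": .., "ty": .., "tz": .., "twist": .., "fingers": ..}, ...]. A call has 1 to 12 rows; each row shifts and turns the commanded pose from where the row before left it, along the tool's axes as they then stand; what a row does not reach is not made up. Full scale, the value 1, is 0.3 m for a shift and pi rad for a turn. A row lasts 1/8 s, in which the tool goes at most 62.5 mm and 10.7 degrees, less where a joint would pass 70% of its speed; a pose out of reach is approached as far as the arm can. A call with a number of a shift or a turn outside -1 to 1 is refused whole. A call with a gripper value outside its range is refused whole. The fingers move at their own pace and stop on an object; the grip force is fixed at half the most. Time passes only in rows, so rows that do not move let the fingers close. It gives the time, the measured TCP pose, the force, the opening and the grip force at its end, in the units of the state.
- ctrl.read_state(): the state, without advancing time (a new reading comes with each control period).
- eyes.get_image(name): name is "side" or "top"; returns a dict with "color" (384x512x3 uint8, blue, green, red), "fovy" (degrees; the focal length in pixels is half the picture's height over the tangent of half this angle, whatever the lens; pixels are square), "cx", "cy" (the principal point, pixels), "k1" (the pictures are not rectified: a ray, as slopes to the right and down, at radius r is drawn at 1 + k1 r^2 times it, then the intrinsics apply), "world_from_camera" (4x4, takes a point from camera to world coordinates). Camera axes: x right, y up, looking along -z (the intrinsics and any distortion apply to the point x, -y, -z); pixel columns grow to the right and rows downward; lengths in mm; the calibration is good to about 2 mm. A picture is of the moment at which its call begins. There is no depth.
- job.finish_job(): hands the job in; it is judged then, once.
The state is a dict: "clock": time; "qpos": joint angles; "qd": joint speeds; "tau": joint torques, N m; "eef_pos": TCP position; "tool_rot": TCP orientation; "force": force on the tool from outside, world axes, zero at the start; "torque": the same for the moment, N m; "width": finger opening in mm; "gripper_force": force on a finger pad.
Only numpy, scipy, OpenCV 4.12 (cv2) and the standard library are available. Lean on these libraries where they do the work, as an engineer would, in place of code of your own. Each camera call takes 0.05 s, during which the arm holds its last target. There are 200 camera calls.

## Task

Get the vacuum carving stand ready. First clear every piece of wood and cork off the stand into the low plywood tray; next take the top two bowl blanks off the nested stack one at a time, without dragging the one below along or moving the rest of the stack, and set each mouth down, centred, on one of the two round seats. Only then turn the valve's collar to the stop with the long raised mark, and leave the tape measure and oil can where they are.

Things in the scene. Friction and masses are not known exactly. Their poses are not given: they have to be found in the camera images.
- stand: Fixed aluminium stand; base plate 10 mm thick, x -125 to +60, y +-167 mm; origin on the bench under the valve axis. Two round seats, 112 mm wide, at y +-108 mm, tops 16 mm above the bench. Valve tower on the axis between them: flange 84 mm wide, top at 50 mm, with the marks; dark ribbed collar 60 mm wide from 53 to 83 mm; fixed flat cap 54 mm wide, to 98 mm.
- seat_left (a point): Centre of the top of the seat at the stand's +y.
- seat_right (a point): Centre of the top of the seat at the stand's -y.
- collar (a joint): Collar angle, rad, growing counter-clockwise seen from above. Four spring stops at 0, 0.6, 1.2, 1.8 (limits -0.06, 1.86); let go, it settles in the nearest; clicking over takes about 0.15 N m. The stop with the long raised mark is 1.2. It starts at or near 0 or 0.6. The pointer tooth stands at the angle pi - 0.9 + value about z in the stand's frame.
- collar_grip (a point): Point on the collar's axis, 70 mm above the bench: the height to grip the collar across its 60 mm from above; the cap's top is 28 mm higher. The collar can also be pushed by its tooth.
- pointer (a point): Outer tip of the collar's pointer tooth, 42 mm from the axis, 61 mm above the bench; the tooth is 8 mm wide and 12 mm tall and projects 12 mm from the collar.
- mark (a point): Middle of the top of the long raised mark (22 x 6 mm, standing 2 mm above the flange and reaching out past its rim) that shows the stop to set; the other three stops have only short thin ticks. When set, the pointer tooth stands over this mark.
- scrap_tray: Low open plywood tray, fixed: outside 250 mm along its x, 170 mm along its y, walls 6 mm thick and 22 mm high, floor 6 mm thick; origin under its centre on the bench. It stands at one side of the stand, the bowl stack at the other.
- stack_board: Plywood board 160 x 160 x 12 mm, fixed, on which the stack of bowl blanks stands, within 20 mm of its centre; origin under its centre.
- bowl_1: Pale turned bowl blank at the bottom of the stack of four alike, 90 g, mouth down: rim 84 mm wide, tapering to 60 mm at 44 mm up, wall and top 6 mm; on top a round spigot to grip, 32 mm wide, 24 mm tall (to 68 mm). Origin: centre of the rim plane, z up. Each rests on the spigot of the one below, 30 mm higher, with 2 mm of side play; skirts overlap 14 mm.
- bowl_2: Pale turned bowl blank second from the bottom of the stack of four alike, 90 g, mouth down: rim 84 mm wide, tapering to 60 mm at 44 mm up, wall and top 6 mm; on top a round spigot to grip, 32 mm wide, 24 mm tall (to 68 mm). Origin: centre of the rim plane, z up. Each rests on the spigot of the one below, 30 mm higher, with 2 mm of side play; skirts overlap 14 mm.
- bowl_3: Pale turned bowl blank third from the bottom of the stack of four alike, 90 g, mouth down: rim 84 mm wide, tapering to 60 mm at 44 mm up, wall and top 6 mm; on top a round spigot to grip, 32 mm wide, 24 mm tall (to 68 mm). Origin: centre of the rim plane, z up. Each rests on the spigot of the one below, 30 mm higher, with 2 mm of side play; skirts overlap 14 mm.
- bowl_4: Pale turned bowl blank on top of the stack of four alike, 90 g, mouth down: rim 84 mm wide, tapering to 60 mm at 44 mm up, wall and top 6 mm; on top a round spigot to grip, 32 mm wide, 24 mm tall (to 68 mm). Origin: centre of the rim plane, z up. Each rests on the spigot of the one below, 30 mm higher, with 2 mm of side play; skirts overlap 14 mm.
- offcut_short: Dark walnut offcut, 50 (x) x 70 (y) x 40 mm, always there, lying on the valve's cap; origin at the centre of its underside.
- offcut_long: Pale pine offcut, 45 (x) x 110 (y) x 28 mm, on one of the seats or absent; origin at the centre of its underside.
- cork_block: Cork sanding block, 60 (x) x 100 (y) x 32 mm, on one of the seats or absent; origin at the centre of its underside.
- wedge: Beech wedge-shaped strip, 30 (x) x 90 (y) x 18 mm, on the front of the base plate or absent; origin at the centre of its underside.
- tape_measure: Yellow tape measure, 32 x 86 x 62 mm, a bystander; origin at the centre of its underside.
- oil_can: Grey oil can, 62 x 63 x 133 mm, a bystander; origin at the centre of its underside.

How it is judged (in metres and radians):
On the way, in this order (a step that is already met when the one before it is completed fails the run):
1. every piece of wood and cork lies in the tray (x of offcut_long in the frame of scrap_tray between -0.122 and 0.122 m and y of offcut_long in the frame of scrap_tray between -0.082 and 0.082 m and z of each of offcut_long, cork_block, wedge, offcut_short in the frame of scrap_tray below 0.09 m and linear speed of each of offcut_long, cork_block, wedge, offcut_short below 0.05 m/s and x of cork_block in the frame of scrap_tray between -0.122 and 0.122 m and y of cork_block in the frame of scrap_tray between -0.082 and 0.082 m and x of wedge in the frame of scrap_tray between -0.122 and 0.122 m and y of wedge in the frame of scrap_tray between -0.082 and 0.082 m and x of offcut_short in the frame of scrap_tray between -0.122 and 0.122 m and y of offcut_short in the frame of scrap_tray between -0.082 and 0.082 m), for 0.2 s.
2. the top two blanks are seated, one on each seat (((horizontal distance between bowl_4 and seat_left below 0.012 m and z of bowl_4 in the frame of seat_left below 0.006 m and angle between each of bowl_4, bowl_3's own z axis and vertical below 0.12 rad and linear speed of each of bowl_4, bowl_3 below 0.03 m/s and horizontal distance between bowl_3 and seat_right below 0.012 m and z of bowl_3 in the frame of seat_right below 0.006 m) or (horizontal distance between bowl_4 and seat_right below 0.012 m and z of bowl_4 in the frame of seat_right below 0.006 m and angle between each of bowl_4, bowl_3's own z axis and vertical below 0.12 rad and linear speed of each of bowl_4, bowl_3 below 0.03 m/s and horizontal distance between bowl_3 and seat_left below 0.012 m and z of bowl_3 in the frame of seat_left below 0.006 m)) and distance of each of bowl_1, bowl_2 from where it was at the start of the episode below 0.02 m), for 0.2 s.
3. the collar is at the marked stop, let go (value of joint collar between 1.05 and 1.35 rad and not (contact force between the fingers and collar above 0.1 N)), for 0.3 s.
At the end, for the whole second after the job is handed in: Every piece rests in the tray; the two top blanks lie flat, mouth down, one per seat, centred within 12 mm; the two lower blanks moved under 20 mm; the collar is within 0.15 rad of the marked stop; tape measure and oil can moved under 30 mm; all let go (all of step 1 and all of step 2 and all of step 3 and not (contact force between the fingers and bowl_3 above 0.1 N) and not (contact force between the fingers and bowl_4 above 0.1 N) and distance of each of tape_measure, oil_can from where it was at the start of the episode below 0.03 m); the robot touches nothing.
It fails at once if the two lower blanks of the stack are lifted or shifted (distance of any of bowl_1, bowl_2 from where it was at the start of the episode above 0.025 m).
It fails at once if the third blank is dragged along before the top one is on a seat (distance of bowl_3 from where it was at the start of the episode above 0.025 m and horizontal distance between bowl_4 and seat_left above 0.05 m and horizontal distance between bowl_4 and seat_right above 0.05 m).
It fails at once if the tape measure or the oil can is knocked aside (distance of any of tape_measure, oil_can from where it was at the start of the episode above 0.04 m).
Of offcut_long, cork_block, wedge only 2 to 3 are there at a start; the rules pass over those that are not, and their reading is None.
At some moment in a run one of offcut_long, cork_block, wedge may be knocked a few centimetres aside while the robot is not near it.
Once in a run the grip may slacken for a moment while it holds something.
It also fails if it takes over 200 s, if anything falls off the work surface, if the arm or the gripper's body presses on something with over 40 N, if the wrist force passes 120 N, or if a joint passes its speed limit or range.

## Working session

There is one attempt and no reset: what is moved stays moved. The work goes in short steps, Python scripts to look and compute and a tool call to move; the robot and the scene stay as the last step left them, time stands still between calls to the robot, and variables do not carry over. Pictures are saved under pics/ and viewed, at most 14 in all, crops included, and the job is handed in when it is done.

Besides the shell and the picture viewer there is one more tool, called after "Emit:" by a JSON object that holds its "api" and its "payload", one argument or row to a line. carry_out: Moves the arm, as the interface text tells. Its arguments: {"type":"object","properties":{"moves":{"type":"array","items":{"type":"object","properties":{"tx":{"type":"number","minimum":-1,"maximum":1},"ty":{"type":"number","minimum":-1,"maximum":1},"tz":{"type":"number","minimum":-1,"maximum":1},"twist":{"type":"number","minimum":-1,"maximum":1},"fingers":{"type":"number"}}}}},"required":["moves"]}

```bash
mkdir -p pics; cat > h.py <<'E'
import numpy as np, cv2
from cell import ctrl, eyes, job
def ray(im,u,v):
    H=im['color'].shape[0]; f=H/2/np.tan(np.radians(im['fovy'])/2)
    d=np.array([(u-im['cx'])/f,(v-im['cy'])/f]); s=d.copy()
    for _ in range(30): s=d/(1+im['k1']*(s@s))
    T=np.array(im['world_from_camera']); r=T[:3,:3]@np.array([s[0],-s[1],-1.]); return T[:3,3],r
def onz(im,u,v,z):
    o,r=ray(im,u,v); return o+r*(z-o[2])/r[2]
def proj(im,p):
    T=np.array(im['world_from_camera']); q=T[:3,:3].T@(np.array(p,float)-T[:3,3])
    s=np.array([q[0],-q[1]])/-q[2]; s=s*(1+im['k1']*(s@s))
    f=im['color'].shape[0]/2/np.tan(np.radians(im['fovy'])/2); return s*f+[im['cx'],im['cy']]
E
python3 - <<'E'
from h import *
for n in('top','side'):
    im=eyes.get_image(n); cv2.imwrite(f'pics/{n}0.png',cv2.resize(im['color'],None,fx=1.5,fy=1.5,interpolation=cv2.INTER_CUBIC))
    print(n,im['fovy'],im['cx'],im['cy'],im['k1'],np.round(im['world_from_camera'],3).tolist())
print(ctrl.read_state(),ctrl.tips_ahead)
E
```

```text
top 54.26990183628595 259.7660926240533 193.86866554749562 -0.04760257335906386 [[0.015, 0.998, -0.065, 451.692], [-1.0, 0.015, -0.011, -18.434], [-0.01, 0.066, 0.998, 1142.083], [0.0, 0.0, 0.0, 1.0]]
side 45.81079516126292 260.9314980973236 199.57635287101442 -0.09492220706318974 [[-0.986, 0.072, -0.151, 299.051], [-0.167, -0.384, 0.908, 1191.944], [0.007, 0.921, 0.39, 593.049], [0.0, 0.0, 0.0, 1.0]]
{'clock': 0.1, 'qpos': array([-1.24479623,  0.62929385,  0.03845235,  1.51827278, -0.02698526,
        0.9962699 , -0.01999508]), 'qd': array([-0.00128067, -0.00055472,  0.00123832, -0.0035319 ,  0.00076753,
       -0.00117025,  0.00034341]), 'tau': array([ 3.26528323e-03, -5.64543343e+01,  1.23041030e+00, -1.93978822e+01,
        1.12436543e-02,  5.28924633e-03, -2.05802257e-05]), 'eef_pos': array([247.97866046, 600.25658406, 241.45356298]), 'tool_rot': array([-3.13986739e+00,  3.62994482e-05,  2.74979928e+00]), 'force': array([ 0.55984815,  0.45292813, -1.13380693]), 'torque': array([ 0.03181095, -0.01643052,  0.05998625]), 'gripper_force': 0.0, 'width': 85.2624646120614} 11.0
```

View pics/top0.png

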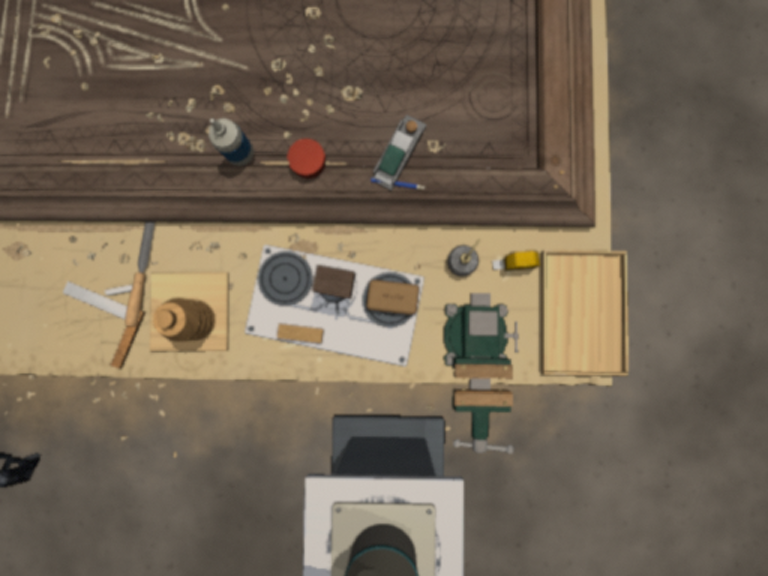

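View pics/side0.png

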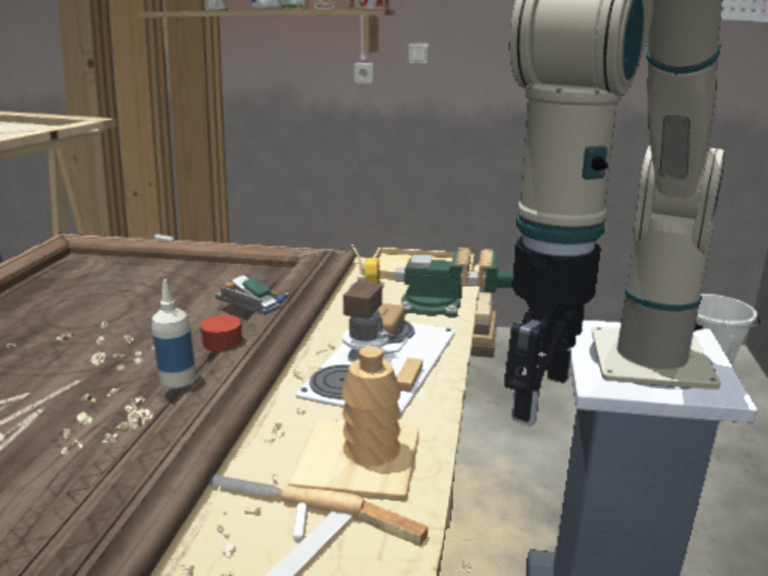

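```bash
cat > m0.py <<'E'
from h import *
im=eyes.get_image('top'); c=im['color']; hsv=cv2.cvtColor(c,cv2.COLOR_BGR2HSV)
def rect(mask,z,name,win):
    m=np.zeros_like(mask); x0,y0,x1,y1=[int(a/1.5) for a in win]; m[y0:y1,x0:x1]=mask[y0:y1,x0:x1]
    cs=max(cv2.findContours(m,cv2.RETR_EXTERNAL,cv2.CHAIN_APPROX_NONE)[0],key=cv2.contourArea)
    P=np.array([onz(im,*p,z)[:2] for p in cs[:,0].astype(float)],np.float32)
    r=cv2.minAreaRect(P); print(name,np.round(r[0],1),np.round(r[1],1),round(r[2],2)); return P,r
S=hsv[...,1];V=hsv[...,2];Hh=hsv[...,0]
for (u,v,n) in [(420,290,'plate'),(393,297,'cork'),(300,334,'wedge'),(335,275,'waltop'),(590,300,'tray'),(160,340,'board'),(250,360,'bench'),(172,317,'bowl'),(285,260,'seat'),(200,320,'bowlside')]:
    print(n,hsv[int(v/1.5),int(u/1.5)])
rect(((S<45)&(V>150)).astype(np.uint8),10,'plate',(235,235,440,375))
# corners of screws etc by manual pixel
for n,u,v,z in [('trayTL',543,252,22),('trayTR',625,252,22),('trayBL',543,375,22),('trayBR',627,375,22),('bTL',151,273,12),('bTR',227,273,12),('bBL',151,350,12),('bBR',228,350,12),('spig',172,317,158),('seatL',285,278,16),('seatR',390,299,16),('cork',392,297,48),('wedge',300,334,28),('waltop',335,280,138),('vise',483,320,60),('can',463,260,60),('tape',522,260,60)]:
    print(n,np.round(onz(im,u/1.5,v/1.5,z),0))
E
python3 m0.py; python3 - <<'E'
import cv2
from h import *
im=eyes.get_image('top')['color']
cv2.imwrite('pics/crop1.png',cv2.resize(im[155:250,90:290],None,fx=4,fy=4,interpolation=cv2.INTER_CUBIC))
E
```

```text
plate [ 17  28 173]
cork [ 16 119 133]
wedge [ 17 125 169]
waltop [12 88 84]
tray [ 19 101 204]
board [ 18 104 203]
bench [ 19  85 196]
bowl [ 16 133 153]
seat [100  16  94]
bowlside [ 16 131  78]
plate [496.8 106.6] [333.4 185. ] 79.36
trayTL [ 608. -313.   22.]
trayTR [ 610. -479.   22.]
trayBL [ 362. -313.   22.]
trayBR [ 364. -481.   22.]
bTL [555. 483.  12.]
bTR [557. 325.  12.]
bBL [398. 476.  12.]
bBR [401. 318.  12.]
spig [464. 377. 158.]
seatL [548. 205.  16.]
seatR [509.  -7.  16.]
cork [511. -11.  48.]
wedge [436. 170.  28.]
waltop [536.  91. 138.]
vise [ 469. -187.   60.]
can [ 584. -148.   60.]
tape [ 586. -262.   60.]
```

View pics/crop1.png

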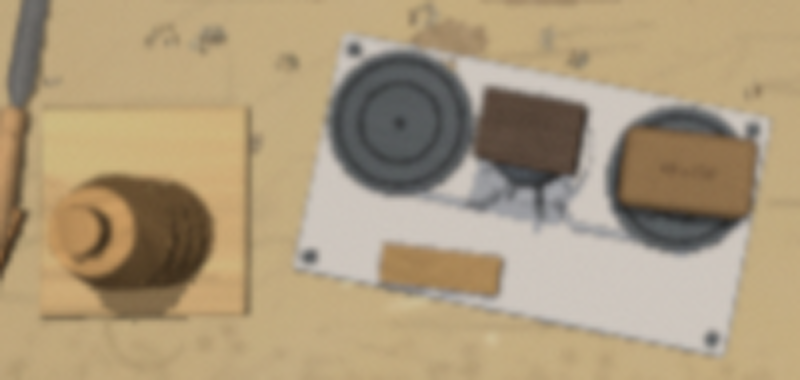

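```bash
cat > obj.py <<'E'
from h import *
import sys
O=np.array([528.7,100.6]); ya=np.radians(-10.64); R=np.array([[np.cos(ya),-np.sin(ya)],[np.sin(ya),np.cos(ya)]])
def blob(im,mask,win,z,amin=30):
    x0,y0,x1,y1=win; m=np.zeros_like(mask); m[y0:y1,x0:x1]=mask[y0:y1,x0:x1]
    m=cv2.morphologyEx(m,cv2.MORPH_OPEN,np.ones((2,2),np.uint8))
    cs=[c for c in cv2.findContours(m,cv2.RETR_EXTERNAL,cv2.CHAIN_APPROX_NONE)[0] if cv2.contourArea(c)>amin]
    out=[]
    for c in cs:
        P=np.array([onz(im,*p,z)[:2] for p in c[:,0].astype(float)],np.float32); r=cv2.minAreaRect(P)
        b=cv2.boxPoints(r); e=max([b[1]-b[0],b[2]-b[1]],key=np.linalg.norm); a=np.degrees(np.arctan2(e[1],e[0]))%180
        out.append((np.round(r[0],1).tolist(),sorted(np.round(r[1],0).tolist()),round(float(a),1),len(c)))
    return out
def masks(im):
    h=cv2.cvtColor(im['color'],cv2.COLOR_BGR2HSV).astype(int); S,V=h[...,1],h[...,2]
    # wood on grey/white stand (also walnut)
    return ((S>65)&(V>55)).astype(np.uint8), h
E
python3 - <<'E'
from obj import *
im=eyes.get_image('top'); m,h=masks(im)
print('cork',blob(im,m,(238,175,282,217),48)); print('wedge',blob(im,m,(180,212,220,231),26)); print('wal',blob(im,m,(206,175,240,203),138))
v=((h[...,1]>90)&(h[...,2]>135)).astype(np.uint8); print('spig',blob(im,v,(100,195,118,225),170))
s=eyes.get_image('side')
print('wal side px',(proj(s,[536,91,138])*1.5).round(), 'spig side px for top', (proj(s,[464,375,170])*1.5).round())
for z in(60,90,120): print(z,(proj(s,[469,-187,z])*1.5).round())
# spigot by hand in top, crop coords
for u,vv in((80,230),(76,228)): print(onz(im,90+u/4,155+vv/4,170).round(1))
# spigot in side picture: (372,353)/1.5
print(onz(s,372/1.5,353/1.5,170).round(1))
print('board',[onz(im,90+a/4,155+b/4,12).round(0)[:2].tolist() for a,b in((40,107),(249,107),(40,316),(249,315))])
E
```

```text
cork [([500.3, -20.6], [76.0, 114.0], 82.7, 132), ([565.9, -19.7], [21.0, 103.0], 90.8, 78)]
wedge [([435.6, 168.7], [28.0, 89.0], 84.3, 73)]
wal [([529.9, 91.9], [46.0, 66.0], 79.8, 75)]
spig [([466.3, 385.9], [46.0, 77.0], 2.3, 114)]
wal side px [362. 288.] spig side px for top [370. 346.]
60 [419. 276.]
90 [419. 263.]
120 [419. 250.]
[460.7 384.2 170. ]
[462. 387. 170.]
[458.  393.9 170. ]
board [[556.0, 485.0], [558.0, 322.0], [396.0, 478.0], [400.0, 317.0]]
```

Emit:
{"api": "carry_out", "payload": {
  "moves": [
    {"twist": 0.0538, "fingers": 1},
    {"twist": 0.0538, "fingers": 1},
    {"twist": 0.0538, "fingers": 1},
    {"twist": 0.0538, "fingers": 1},
    {"twist": 0.0538, "fingers": 1},
    {"twist": 0.0538, "fingers": 1},
    {"twist": 0.0538, "fingers": 1},
    {"twist": 0.0538, "fingers": 1}
  ]
}}

```text
validation failed for argument at $.mo...
```

```bash
cat > go.py <<'E'
from h import *
import sys
x,y,z=map(float,sys.argv[1:4]); s=ctrl.read_state(); p=s['eef_pos']; t=s['tool_rot']; w=t[2]
yaw=np.radians(float(sys.argv[4])) if len(sys.argv)>4 else w
d=np.array([x,y,z])-p
print('t',round(s['clock'],2),'p',p.round(1),'rpy deg',np.degrees(t).round(2),'F',np.round(s['force'],1),'w',round(s['width'],1),'gf',round(s['gripper_force'],1))
print('d',d.round(1),'TOTAL tx %.4f ty %.4f tz %.4f'%((d[0]*np.cos(w)+d[1]*np.sin(w))/300,(d[0]*np.sin(w)-d[1]*np.cos(w))/300,-d[2]/300),'twist %.4f'%(-((yaw-w+np.pi)%(2*np.pi)-np.pi)/np.pi),'len',np.linalg.norm(d).round())
E
python3 go.py 530 92 200 80
python3 - <<'E'
from obj import *
im=eyes.get_image('top')
P=np.array([onz(im,90+a/4,155+b/4,48)[:2] for a,b in((625,127),(757,140),(748,218),(620,205))]); print('cork',P.mean(0),cv2.minAreaRect(P.astype(np.float32)))
P=np.array([onz(im,90+a/4,155+b/4,138)[:2] for a,b in((485,88),(587,102),(580,173),(477,156))]); print('wal',P.mean(0),cv2.minAreaRect(P.astype(np.float32)))
E
```

```text
t 0.3 p [248.1 600.6 242. ] rpy deg [-179.96   -0.    157.55] F [ 0.3  0.6 -1.1] w 85.5 gf 0.0
d [ 281.9 -508.6  -42. ] TOTAL tx -1.5158 ty -1.2079 tz 0.1400 twist 0.4308 len 583.0
cork [511.0774436  -12.80559708] ((511.04833984375, -12.528266906738281), (97.15180969238281, 57.44566345214844), 85.18804168701172)
wal [533.4623499   91.68225535] ((532.9891967773438, 91.55342864990234), (71.7626953125, 48.05891418457031), 82.963134765625)
```

Emit:
{"api": "carry_out", "payload": {
  "moves": [
    {"tx": 0, "ty": 0, "tz": 0, "twist": 0.0538, "fingers": 1},
    {"tx": 0, "ty": 0, "tz": 0, "twist": 0.0538, "fingers": 1},
    {"tx": 0, "ty": 0, "tz": 0, "twist": 0.0538, "fingers": 1},
    {"tx": 0, "ty": 0, "tz": 0, "twist": 0.0538, "fingers": 1},
    {"tx": 0, "ty": 0, "tz": 0, "twist": 0.0538, "fingers": 1},
    {"tx": 0, "ty": 0, "tz": 0, "twist": 0.0538, "fingers": 1},
    {"tx": 0, "ty": 0, "tz": 0, "twist": 0.0538, "fingers": 1},
    {"tx": 0, "ty": 0, "tz": 0, "twist": 0.0538, "fingers": 1}
  ]
}}

```text
clock: 1.35
eef_pos: [248.0, 600.8, 242.3]
tool_rot: [-3.141, -0.0, 1.392]
force: [-0.5, -0.1, 0.2]
width: 85.4
gripper_force: 0.0
```

```bash
python3 go.py 533 91.6 200 80
```

```text
t 1.35 p [248.  600.8 242.3] rpy deg [-179.99   -0.     79.77] F [-0.5 -0.1  0.2] w 85.4 gf 0.0
d [ 285.  -509.2  -42.3] TOTAL tx -1.5017 ty 1.2362 tz 0.1410 twist -0.0013 len 585.0
```

Emit:
{"api": "carry_out", "payload": {
  "moves": [
    {"tx": -0.1251, "ty": 0.103, "tz": 0, "twist": 0, "fingers": 1},
    {"tx": -0.1251, "ty": 0.103, "tz": 0, "twist": 0, "fingers": 1},
    {"tx": -0.1251, "ty": 0.103, "tz": 0, "twist": 0, "fingers": 1},
    {"tx": -0.1251, "ty": 0.103, "tz": 0, "twist": 0, "fingers": 1},
    {"tx": -0.1251, "ty": 0.103, "tz": 0, "twist": 0, "fingers": 1},
    {"tx": -0.1251, "ty": 0.103, "tz": 0, "twist": 0, "fingers": 1},
    {"tx": -0.1251, "ty": 0.103, "tz": 0, "twist": 0, "fingers": 1},
    {"tx": -0.1251, "ty": 0.103, "tz": 0, "twist": 0, "fingers": 1},
    {"tx": -0.1251, "ty": 0.103, "tz": 0, "twist": 0, "fingers": 1},
    {"tx": -0.1251, "ty": 0.103, "tz": 0, "twist": 0, "fingers": 1},
    {"tx": -0.1251, "ty": 0.103, "tz": 0.0, "twist": 0, "fingers": 1},
    {"tx": -0.1251, "ty": 0.103, "tz": 0.0, "twist": 0, "fingers": 1}
  ]
}}

```text
clock: 2.85
eef_pos: [536.6, 92.1, 242.5]
tool_rot: [3.141, -0.001, 1.398]
force: [0.3, 0.1, 0.3]
width: 85.3
gripper_force: 0.0
```

```bash
python3 go.py 533 91.6 116 82
```

```text
t 2.85 p [536.6  92.1 242.5] rpy deg [ 1.7998e+02 -3.0000e-02  8.0100e+01] F [0.3 0.1 0.3] w 85.3 gf 0.0
d [  -3.6   -0.5 -126.5] TOTAL tx -0.0036 ty -0.0116 tz 0.4216 twist -0.0106 len 127.0
```

Emit:
{"api": "carry_out", "payload": {
  "moves": [
    {"tx": -0.0036, "ty": -0.0116, "tz": 0.07, "twist": -0.0106, "fingers": 1},
    {"tx": 0, "ty": 0, "tz": 0.12, "twist": 0, "fingers": 1},
    {"tx": 0, "ty": 0, "tz": 0.12, "twist": 0, "fingers": 1},
    {"tx": 0, "ty": 0, "tz": 0.07, "twist": 0, "fingers": 1},
    {"tx": 0, "ty": 0, "tz": 0.0416, "twist": 0, "fingers": 1},
    {"tx": 0, "ty": 0, "tz": 0, "twist": 0, "fingers": 0},
    {"tx": 0, "ty": 0, "tz": 0, "twist": 0, "fingers": 0},
    {"tx": 0, "ty": 0, "tz": 0, "twist": 0, "fingers": 0},
    {"tx": 0, "ty": 0, "tz": 0, "twist": 0, "fingers": 0},
    {"tx": 0, "ty": 0, "tz": 0, "twist": 0, "fingers": 0},
    {"tx": 0, "ty": 0, "tz": 0, "twist": 0, "fingers": 0}
  ]
}}

```text
clock: 4.22
eef_pos: [533.1, 92.9, 117.0]
tool_rot: [3.139, -0.001, 1.431]
force: [-0.6, -0.5, 5.2]
width: 49.6
gripper_force: 62.5
```

```bash
python3 go.py 545 -397 260 90
```

```text
t 4.22 p [533.1  92.9 117. ] rpy deg [ 1.7988e+02 -5.0000e-02  8.1990e+01] F [-0.6 -0.5  5.2] w 49.6 gf 62.5
d [  11.9 -489.9  143. ] TOTAL tx -1.6115 ty 0.2668 tz -0.4766 twist -0.0445 len 510.0
```

Emit:
{"api": "carry_out", "payload": {
  "moves": [
    {"tx": 0, "ty": 0, "tz": -0.06, "twist": 0, "fingers": 0},
    {"tx": 0, "ty": 0, "tz": -0.14, "twist": 0, "fingers": 0},
    {"tx": 0, "ty": 0, "tz": -0.14, "twist": 0, "fingers": 0},
    {"tx": 0, "ty": 0, "tz": -0.1366, "twist": 0, "fingers": 0},
    {"tx": -0.2, "ty": 0.035, "tz": 0, "twist": 0, "fingers": 0},
    {"tx": -0.2, "ty": 0.035, "tz": 0, "twist": 0, "fingers": 0},
    {"tx": -0.2, "ty": 0.035, "tz": 0, "twist": 0, "fingers": 0},
    {"tx": -0.2, "ty": 0.035, "tz": 0, "twist": 0, "fingers": 0},
    {"tx": -0.2, "ty": 0.03, "tz": 0, "twist": 0, "fingers": 0},
    {"tx": -0.2, "ty": 0.02, "tz": 0, "twist": 0, "fingers": 0},
    {"tx": -0.2, "ty": 0.02, "tz": 0, "twist": 0, "fingers": 0},
    {"tx": -0.2, "ty": 0.006, "tz": 0, "twist": 0, "fingers": 0}
  ]
}}

```text
clock: 5.72
eef_pos: [529.5, -393.0, 258.7]
tool_rot: [3.141, -0.001, 1.432]
force: [0.5, 1.0, -1.0]
width: 49.2
gripper_force: 67.3
```

```bash
python3 go.py 530 -397 30
```

```text
t 5.72 p [ 529.5 -393.   258.7] rpy deg [ 1.7998e+02 -3.0000e-02  8.2030e+01] F [ 0.5  1.  -1. ] w 49.2 gf 67.3
d [   0.5   -4.  -228.7] TOTAL tx -0.0130 ty 0.0035 tz 0.7624 twist -0.0000 len 229.0
```

Emit:
{"api": "carry_out", "payload": {
  "moves": [
    {"tx": -0.013, "ty": 0, "tz": 0.15, "twist": 0, "fingers": 0},
    {"tx": 0, "ty": 0, "tz": 0.18, "twist": 0, "fingers": 0},
    {"tx": 0, "ty": 0, "tz": 0.18, "twist": 0, "fingers": 0},
    {"tx": 0, "ty": 0, "tz": 0.16, "twist": 0, "fingers": 0},
    {"tx": 0, "ty": 0, "tz": 0.0924, "twist": 0, "fingers": 0},
    {"tx": 0, "ty": 0, "tz": 0, "twist": 0, "fingers": 0},
    {"tx": 0, "ty": 0, "tz": 0, "twist": 0, "fingers": 0.85},
    {"tx": 0, "ty": 0, "tz": 0, "twist": 0, "fingers": 0.85},
    {"tx": 0, "ty": 0, "tz": 0, "twist": 0, "fingers": 0.85},
    {"tx": 0, "ty": 0, "tz": -0.1, "twist": 0, "fingers": 0.85},
    {"tx": 0, "ty": 0, "tz": -0.18, "twist": 0, "fingers": 1},
    {"tx": 0, "ty": 0, "tz": -0.18, "twist": 0, "fingers": 1}
  ]
}}

```text
clock: 7.22
eef_pos: [528.8, -395.3, 170.0]
tool_rot: [3.142, 0.0, 1.431]
force: [0.6, -0.5, 0.2]
width: 85.4
gripper_force: 0.0
```

```bash
python3 go.py 511 -12.7 210 85; python3 - <<'E'
from h import *
c=eyes.get_image('top')['color']
cv2.imwrite('pics/a1.png',cv2.resize(c[140:270,90:430],None,fx=2.3,fy=2.3,interpolation=cv2.INTER_CUBIC))
E
```

```text
t 7.22 p [ 528.8 -395.3  170. ] rpy deg [180.     0.    81.98] F [ 0.6 -0.5  0.2] w 85.4 gf 0.0
d [-17.8 382.6  40. ] TOTAL tx 1.2546 ty -0.2367 tz -0.1334 twist -0.0168 len 385.0
```

View pics/a1.png

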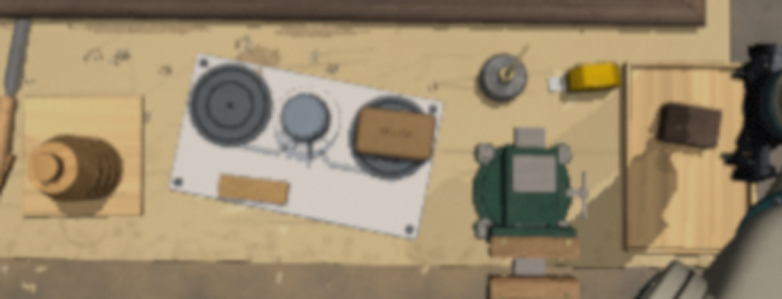

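Emit:
{"api": "carry_out", "payload": {
  "moves": [
    {"tx": 0, "ty": 0, "tz": -0.16, "twist": 0, "fingers": 1},
    {"tx": 0.16, "ty": -0.03, "tz": -0.1, "twist": 0, "fingers": 1},
    {"tx": 0.18, "ty": -0.034, "tz": 0, "twist": 0, "fingers": 1},
    {"tx": 0.18, "ty": -0.034, "tz": 0, "twist": 0, "fingers": 1},
    {"tx": 0.18, "ty": -0.034, "tz": 0, "twist": 0, "fingers": 1},
    {"tx": 0.18, "ty": -0.034, "tz": 0, "twist": 0, "fingers": 1},
    {"tx": 0.18, "ty": -0.034, "tz": 0, "twist": 0, "fingers": 1},
    {"tx": 0.18, "ty": -0.034, "tz": 0, "twist": 0, "fingers": 1},
    {"tx": 0.0146, "ty": -0.0027, "tz": 0, "twist": -0.0168, "fingers": 1}
  ]
}}

```text
clock: 8.4
eef_pos: [510.8, -7.3, 246.2]
tool_rot: [-3.141, -0.003, 1.494]
force: [-0.3, -1.1, -0.1]
width: 85.7
gripper_force: 0.0
```

```bash
python3 go.py 511 -12.7 31 85; python3 - <<'E'
from h import *
# is cork still in place?
c=eyes.get_image('side')['color']
cv2.imwrite('pics/a2.png',cv2.resize(c[160:290,190:330],None,fx=4,fy=4,interpolation=cv2.INTER_CUBIC))
E
```

```text
t 8.4 p [510.8  -7.3 246.2] rpy deg [-1.7998e+02 -1.5000e-01  8.5600e+01] F [-0.3 -1.1 -0.1] w 85.7 gf 0.0
d [ 2.000e-01 -5.400e+00 -2.152e+02] TOTAL tx -0.0179 ty 0.0020 tz 0.7172 twist 0.0033 len 215.0
```

View pics/a2.png

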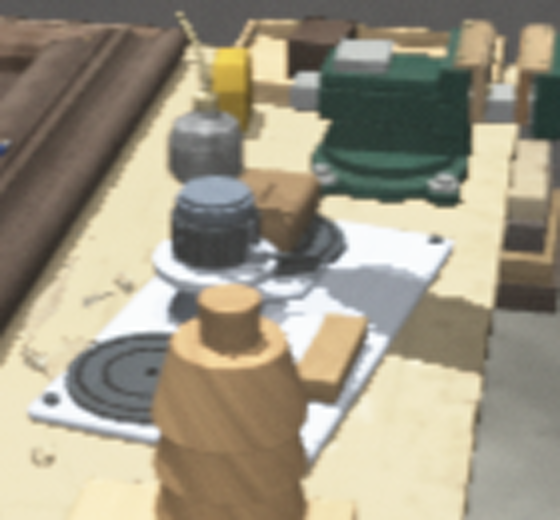

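Emit:
{"api": "carry_out", "payload": {
  "moves": [
    {"tx": -0.0179, "ty": 0.002, "tz": 0.16, "twist": 0.0033, "fingers": 1},
    {"tx": 0, "ty": 0, "tz": 0.18, "twist": 0, "fingers": 1},
    {"tx": 0, "ty": 0, "tz": 0.18, "twist": 0, "fingers": 1},
    {"tx": 0, "ty": 0, "tz": 0.12, "twist": 0, "fingers": 1},
    {"tx": 0, "ty": 0, "tz": 0.0772, "twist": 0, "fingers": 1},
    {"tx": 0, "ty": 0, "tz": 0, "twist": 0, "fingers": 0},
    {"tx": 0, "ty": 0, "tz": 0, "twist": 0, "fingers": 0},
    {"tx": 0, "ty": 0, "tz": 0, "twist": 0, "fingers": 0},
    {"tx": 0, "ty": 0, "tz": 0, "twist": 0, "fingers": 0},
    {"tx": 0, "ty": 0, "tz": 0, "twist": 0, "fingers": 0},
    {"tx": 0, "ty": 0, "tz": 0, "twist": 0, "fingers": 0}
  ]
}}

```text
clock: 9.82
eef_pos: [511.7, -18.2, 31.6]
tool_rot: [3.14, -0.0, 1.473]
force: [0.0, -0.3, 6.4]
width: 58.9
gripper_force: 65.9
```

```bash
python3 go.py 430 -397 240
```

```text
t 9.82 p [511.7 -18.2  31.6] rpy deg [ 1.7993e+02 -1.0000e-02  8.4420e+01] F [ 0.  -0.3  6.4] w 58.9 gf 65.9
d [ -81.7 -378.8  208.4] TOTAL tx -1.2832 ty -0.1484 tz -0.6947 twist -0.0000 len 440.0
```

Emit:
{"api": "carry_out", "payload": {
  "moves": [
    {"tx": 0, "ty": 0, "tz": -0.1, "twist": 0, "fingers": 0},
    {"tx": 0, "ty": 0, "tz": -0.2, "twist": 0, "fingers": 0},
    {"tx": 0, "ty": 0, "tz": -0.2, "twist": 0, "fingers": 0},
    {"tx": 0, "ty": 0, "tz": -0.1947, "twist": 0, "fingers": 0},
    {"tx": -0.1604, "ty": -0.0186, "tz": 0, "twist": 0, "fingers": 0},
    {"tx": -0.1604, "ty": -0.0186, "tz": 0, "twist": 0, "fingers": 0},
    {"tx": -0.1604, "ty": -0.0186, "tz": 0, "twist": 0, "fingers": 0},
    {"tx": -0.1604, "ty": -0.0186, "tz": 0, "twist": 0, "fingers": 0},
    {"tx": -0.1604, "ty": -0.0186, "tz": 0, "twist": 0, "fingers": 0},
    {"tx": -0.1604, "ty": -0.0186, "tz": 0, "twist": 0, "fingers": 0},
    {"tx": -0.1604, "ty": -0.0186, "tz": 0, "twist": 0, "fingers": 0},
    {"tx": -0.1604, "ty": -0.0186, "tz": 0, "twist": 0, "fingers": 0}
  ]
}}

```text
clock: 11.32
eef_pos: [428.8, -398.1, 239.1]
tool_rot: [-3.141, -0.001, 1.474]
force: [0.7, -0.6, -0.2]
width: 58.6
gripper_force: 65.2
```

```bash
python3 go.py 432 -397 27
```

```text
t 11.32 p [ 428.8 -398.1  239.1] rpy deg [-1.7999e+02 -3.0000e-02  8.4430e+01] F [ 0.7 -0.6 -0.2] w 58.6 gf 65.2
d [   3.2    1.1 -212.1] TOTAL tx 0.0047 ty 0.0102 tz 0.7071 twist -0.0000 len 212.0
```

Emit:
{"api": "carry_out", "payload": {
  "moves": [
    {"tx": 0, "ty": 0.01, "tz": 0.15, "twist": 0, "fingers": 0},
    {"tx": 0, "ty": 0, "tz": 0.18, "twist": 0, "fingers": 0},
    {"tx": 0, "ty": 0, "tz": 0.18, "twist": 0, "fingers": 0},
    {"tx": 0, "ty": 0, "tz": 0.13, "twist": 0, "fingers": 0},
    {"tx": 0, "ty": 0, "tz": 0.067, "twist": 0, "fingers": 0},
    {"tx": 0, "ty": 0, "tz": 0, "twist": 0, "fingers": 0},
    {"tx": 0, "ty": 0, "tz": 0, "twist": 0, "fingers": 0.9},
    {"tx": 0, "ty": 0, "tz": 0, "twist": 0, "fingers": 0.9},
    {"tx": 0, "ty": 0, "tz": 0, "twist": 0, "fingers": 0.9},
    {"tx": 0, "ty": 0, "tz": -0.1, "twist": 0, "fingers": 0.9},
    {"tx": 0, "ty": 0, "tz": -0.2, "twist": 0, "fingers": 1},
    {"tx": 0, "ty": 0, "tz": -0.2, "twist": 0, "fingers": 1}
  ]
}}

```text
clock: 12.82
eef_pos: [432.1, -397.1, 179.1]
tool_rot: [-3.141, -0.0, 1.473]
force: [0.4, -0.7, 0.1]
width: 85.3
gripper_force: 0.0
```

Emit:
{"api": "carry_out", "payload": {
  "moves": [
    {"tx": 0, "ty": 0, "tz": -0.2, "twist": 0, "fingers": 1},
    {"tx": 0.17, "ty": 0.0165, "tz": 0, "twist": 0, "fingers": 1},
    {"tx": 0.17, "ty": 0.0165, "tz": 0, "twist": 0, "fingers": 1},
    {"tx": 0.17, "ty": 0.0165, "tz": 0, "twist": 0, "fingers": 1},
    {"tx": 0.17, "ty": 0.0165, "tz": 0, "twist": 0, "fingers": 1},
    {"tx": 0.17, "ty": 0.0165, "tz": 0, "twist": 0, "fingers": 1},
    {"tx": 0.17, "ty": 0.0165, "tz": 0, "twist": 0, "fingers": 1},
    {"tx": 0.17, "ty": 0.0165, "tz": 0, "twist": 0, "fingers": 1}
  ]
}}

```text
clock: 13.82
eef_pos: [501.8, -43.7, 237.9]
tool_rot: [3.14, -0.0, 1.473]
force: [0.7, 1.0, -0.0]
width: 85.5
gripper_force: 0.0
```

```bash
python3 go.py 435.6 168.7 150 84.3; python3 - <<'E'
from obj import *
im=eyes.get_image('top'); m,h=masks(im)
print('wedge',blob(im,m,(180,212,220,231),26))
c=im['color']
cv2.imwrite('pics/a3.png',cv2.resize(c[140:270,90:430],None,fx=2.3,fy=2.3,interpolation=cv2.INTER_CUBIC))
E
```

```text
t 13.82 p [501.8 -43.7 237.9] rpy deg [ 1.7993e+02 -2.0000e-02  8.4410e+01] F [ 0.7  1.  -0. ] w 85.5 gf 0.0
d [-66.2 212.4 -87.9] TOTAL tx 0.6831 ty -0.2885 tz 0.2930 twist 0.0006 len 239.0
wedge [([435.8, 168.7], [28.0, 89.0], 84.3, 73)]
```

View pics/a3.png

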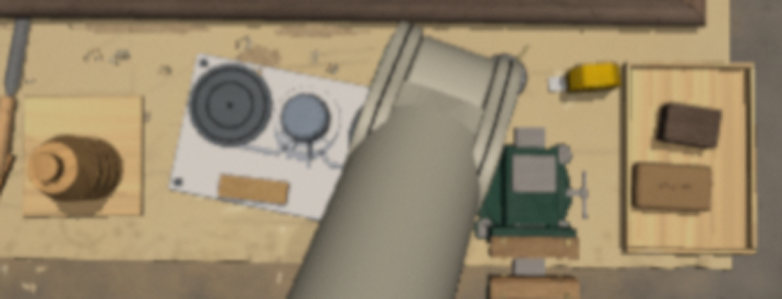

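Emit:
{"api": "carry_out", "payload": {
  "moves": [
    {"tx": 0.1366, "ty": -0.0577, "tz": 0, "twist": 0, "fingers": 1},
    {"tx": 0.1366, "ty": -0.0577, "tz": 0, "twist": 0, "fingers": 1},
    {"tx": 0.1366, "ty": -0.0577, "tz": 0, "twist": 0, "fingers": 1},
    {"tx": 0.1366, "ty": -0.0577, "tz": 0.06, "twist": 0, "fingers": 1},
    {"tx": 0.1366, "ty": -0.0577, "tz": 0.12, "twist": 0, "fingers": 0.8},
    {"tx": 0, "ty": 0, "tz": 0.12, "twist": 0, "fingers": 0.8},
    {"tx": 0, "ty": 0, "tz": 0.0, "twist": 0, "fingers": 0.8}
  ]
}}

```text
clock: 14.75
eef_pos: [433.7, 166.6, 146.0]
tool_rot: [-3.138, 0.002, 1.474]
force: [0.8, -0.6, 0.5]
width: 68.4
gripper_force: 0.0
```

```bash
python3 go.py 435.7 168.7 23 84.3
```

```text
t 14.75 p [433.7 166.6 146. ] rpy deg [-1.7978e+02  1.2000e-01  8.4450e+01] F [ 0.8 -0.6  0.5] w 68.4 gf 0.0
d [   2.     2.1 -123. ] TOTAL tx 0.0076 ty 0.0060 tz 0.4100 twist 0.0009 len 123.0
```

Emit:
{"api": "carry_out", "payload": {
  "moves": [
    {"tx": 0.0076, "ty": 0.006, "tz": 0.13, "twist": 0, "fingers": 0.8},
    {"tx": 0, "ty": 0, "tz": 0.13, "twist": 0, "fingers": 0.8},
    {"tx": 0, "ty": 0, "tz": 0.09, "twist": 0, "fingers": 0.8},
    {"tx": 0, "ty": 0, "tz": 0.06, "twist": 0, "fingers": 0.8},
    {"tx": 0, "ty": 0, "tz": 0, "twist": 0, "fingers": 0.8},
    {"tx": 0, "ty": 0, "tz": 0, "twist": 0, "fingers": 0},
    {"tx": 0, "ty": 0, "tz": 0, "twist": 0, "fingers": 0},
    {"tx": 0, "ty": 0, "tz": 0, "twist": 0, "fingers": 0},
    {"tx": 0, "ty": 0, "tz": 0, "twist": 0, "fingers": 0},
    {"tx": 0, "ty": 0, "tz": 0, "twist": 0, "fingers": 0},
    {"tx": 0, "ty": 0, "tz": 0, "twist": 0, "fingers": 0},
    {"tx": 0, "ty": 0, "tz": -0.1, "twist": 0, "fingers": 0}
  ]
}}

```text
clock: 16.25
eef_pos: [436.6, 168.8, 54.2]
tool_rot: [-3.139, 0.001, 1.473]
force: [0.0, -0.2, -0.4]
width: 28.2
gripper_force: 59.6
```

```bash
python3 go.py 432 -397 240
```

```text
t 16.25 p [436.6 168.8  54.2] rpy deg [-1.7987e+02  4.0000e-02  8.4400e+01] F [ 0.  -0.2 -0.4] w 28.2 gf 59.6
d [  -4.6 -565.8  185.8] TOTAL tx -1.8785 ty 0.1687 tz -0.6193 twist -0.0000 len 596.0
```

Emit:
{"api": "carry_out", "payload": {
  "moves": [
    {"tx": 0, "ty": 0, "tz": -0.2, "twist": 0, "fingers": 0},
    {"tx": 0, "ty": 0, "tz": -0.2, "twist": 0, "fingers": 0},
    {"tx": 0, "ty": 0, "tz": -0.22, "twist": 0, "fingers": 0},
    {"tx": -0.1565, "ty": 0.034, "tz": 0, "twist": 0, "fingers": 0},
    {"tx": -0.1565, "ty": 0.034, "tz": 0, "twist": 0, "fingers": 0},
    {"tx": -0.1565, "ty": 0.034, "tz": 0, "twist": 0, "fingers": 0},
    {"tx": -0.1565, "ty": 0.014, "tz": 0, "twist": 0, "fingers": 0},
    {"tx": -0.1565, "ty": 0.014, "tz": 0, "twist": 0, "fingers": 0},
    {"tx": -0.1565, "ty": 0.014, "tz": 0, "twist": 0, "fingers": 0}
  ]
}}

```text
clock: 17.38
eef_pos: [452.6, -116.8, 237.4]
tool_rot: [3.141, -0.0, 1.474]
force: [0.5, 0.2, -0.0]
width: 28.4
gripper_force: 59.6
```

Emit:
{"api": "carry_out", "payload": {
  "moves": [
    {"tx": -0.1565, "ty": 0.014, "tz": 0, "twist": 0, "fingers": 0},
    {"tx": -0.1565, "ty": 0.014, "tz": 0, "twist": 0, "fingers": 0},
    {"tx": -0.1565, "ty": 0.014, "tz": 0, "twist": 0, "fingers": 0},
    {"tx": -0.1565, "ty": -0.015, "tz": 0, "twist": 0, "fingers": 0},
    {"tx": -0.1565, "ty": -0.011, "tz": 0, "twist": 0, "fingers": 0},
    {"tx": -0.1565, "ty": -0.011, "tz": 0, "twist": 0, "fingers": 0},
    {"tx": 0, "ty": 0, "tz": 0, "twist": 0, "fingers": 0}
  ]
}}

```text
clock: 18.25
eef_pos: [424.5, -400.4, 237.6]
tool_rot: [3.142, 0.004, 1.467]
force: [-0.1, 0.7, -2.2]
width: 28.6
gripper_force: 59.6
```

```bash
python3 go.py 432 -397 55
```

```text
t 18.25 p [ 424.5 -400.4  237.6] rpy deg [180.     0.22  84.04] F [-0.1  0.7 -2.2] w 28.6 gf 59.6
d [   7.5    3.4 -182.6] TOTAL tx 0.0140 ty 0.0235 tz 0.6087 twist -0.0000 len 183.0
```

Emit:
{"api": "carry_out", "payload": {
  "moves": [
    {"tx": 0.014, "ty": 0.0235, "tz": 0.12, "twist": 0, "fingers": 0},
    {"tx": 0, "ty": 0, "tz": 0.18, "twist": 0, "fingers": 0},
    {"tx": 0, "ty": 0, "tz": 0.17, "twist": 0, "fingers": 0},
    {"tx": 0, "ty": 0, "tz": 0.1, "twist": 0, "fingers": 0},
    {"tx": 0, "ty": 0, "tz": 0.04, "twist": 0, "fingers": 0},
    {"tx": 0, "ty": 0, "tz": 0, "twist": 0, "fingers": 0},
    {"tx": 0, "ty": 0, "tz": 0, "twist": 0, "fingers": 0.6},
    {"tx": 0, "ty": 0, "tz": 0, "twist": 0, "fingers": 0.6},
    {"tx": 0, "ty": 0, "tz": 0, "twist": 0, "fingers": 0.6},
    {"tx": 0, "ty": 0, "tz": -0.1, "twist": 0, "fingers": 0.6},
    {"tx": 0, "ty": 0, "tz": -0.2, "twist": 0, "fingers": 0.6},
    {"tx": 0, "ty": 0, "tz": -0.2, "twist": 0, "fingers": 0.6}
  ]
}}

```text
clock: 19.75
eef_pos: [434.2, -392.2, 205.2]
tool_rot: [-3.141, -0.0, 1.473]
force: [1.5, 0.2, 0.0]
width: 51.5
gripper_force: 0.0
```

Emit:
{"api": "carry_out", "payload": {
  "moves": [
    {"tx": 0, "ty": 0, "tz": -0.2, "twist": 0, "fingers": 0.6},
    {"tx": 0.1565, "ty": 0.011, "tz": 0, "twist": 0, "fingers": 0.6},
    {"tx": 0.1565, "ty": 0.011, "tz": 0, "twist": 0, "fingers": 0.6},
    {"tx": 0.1565, "ty": 0.011, "tz": 0, "twist": 0, "fingers": 0.6},
    {"tx": 0.1565, "ty": 0, "tz": 0, "twist": 0, "fingers": 0.6},
    {"tx": 0.1565, "ty": -0.01, "tz": -0.04, "twist": 0, "fingers": 0.6}
  ]
}}

```text
clock: 20.5
eef_pos: [463.8, -157.6, 275.5]
tool_rot: [-3.14, -0.0, 1.473]
force: [2.0, -0.3, -0.4]
width: 51.2
gripper_force: 0.0
```

```bash
python3 go.py 461 384 240 79.4; python3 - <<'E'
from obj import *
im=eyes.get_image('top'); c=im['color']; s=eyes.get_image('side')['color']
a=cv2.resize(c[190:240,95:175],None,fx=9,fy=9,interpolation=cv2.INTER_CUBIC)
cv2.imwrite('pics/a4.png',np.hstack([cv2.resize(c[195:235,98:143],None,fx=8,fy=8,interpolation=cv2.INTER_CUBIC),cv2.resize(c[160:240,350:440],None,fx=4,fy=4,interpolation=cv2.INTER_CUBIC)]))
E
```

```text
t 20.5 p [ 463.8 -157.6  275.5] rpy deg [-1.7993e+02 -3.0000e-02  8.4420e+01] F [ 2.  -0.3 -0.4] w 51.2 gf 0.0
d [ -2.8 541.6 -35.5] TOTAL tx 1.7960 ty -0.1846 tz 0.1182 twist 0.0279 len 543.0
```

View pics/a4.png

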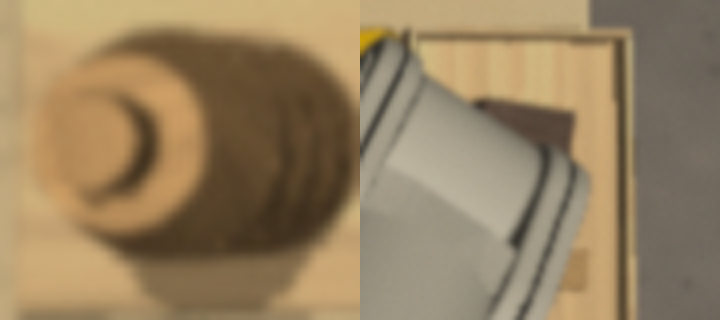

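```bash
python3 - <<'E'
from obj import *
im=eyes.get_image('top'); s=eyes.get_image('side')
print('spig',onz(im,98+92/8,195+143.5/8,170).round(1),'disc',onz(im,98+120/8,195+144/8,146).round(1))
print('side',onz(s,190+230/4,160+299/4,170).round(1))
# scale checks: widths
a=onz(im,98+92/8,195+91/8,170);b=onz(im,98+92/8,195+196/8,170);print(np.linalg.norm(a-b))
a=onz(im,98+120/8,195+52/8,146);b=onz(im,98+120/8,195+237/8,146);print(np.linalg.norm(a-b))
# two-ray intersect
o1,r1=ray(im,98+92/8,195+143.5/8);o2,r2=ray(s,190+230/4,160+299/4)
A=np.stack([r1,-r2],1);t=np.linalg.lstsq(A,o2-o1,rcond=None)[0];print((o1+r1*t[0]).round(1),(o2+r2*t[1]).round(1))
E
```

```text
spig [459.5 385.5 170. ] disc [459.7 385.9 146. ]
side [459.5 391.6 170. ]
34.403608288750696
62.082689733460285
[459.6 386.6 167.4] [460.4 386.8 167.5]
```

Emit:
{"api": "carry_out", "payload": {
  "moves": [
    {"tx": 0.1796, "ty": -0.0185, "tz": 0, "twist": 0, "fingers": 0.6},
    {"tx": 0.1796, "ty": -0.0185, "tz": 0, "twist": 0, "fingers": 0.6},
    {"tx": 0.1796, "ty": -0.0185, "tz": 0, "twist": 0, "fingers": 0.6},
    {"tx": 0.1796, "ty": -0.0185, "tz": 0, "twist": 0, "fingers": 0.6},
    {"tx": 0.1796, "ty": -0.0185, "tz": 0, "twist": 0, "fingers": 0.6},
    {"tx": 0.1796, "ty": -0.0185, "tz": 0, "twist": 0, "fingers": 0.6},
    {"tx": 0.1796, "ty": -0.0185, "tz": 0, "twist": 0, "fingers": 0.6},
    {"tx": 0.1796, "ty": -0.0185, "tz": 0, "twist": 0, "fingers": 0.6},
    {"tx": 0.1796, "ty": -0.0185, "tz": 0, "twist": 0, "fingers": 0.6},
    {"tx": 0.1796, "ty": -0.0185, "tz": 0, "twist": 0.0, "fingers": 0.6},
    {"tx": 0, "ty": 0, "tz": 0.1, "twist": 0.0279, "fingers": 0.6},
    {"tx": 0, "ty": 0, "tz": 0, "twist": 0, "fingers": 0.6}
  ]
}}

```text
clock: 22.2
eef_pos: [461.2, 379.9, 243.5]
tool_rot: [-3.14, 0.005, 1.384]
force: [-0.0, -0.7, -0.2]
width: 51.0
gripper_force: 0.0
```

```bash
python3 go.py 459.8 386 161 79.4; python3 - <<'E'
from h import *
t=eyes.get_image('top')['color'][150:240,350:440]; s=eyes.get_image('side')['color'][200:320,180:320]
cv2.imwrite('pics/a5.png',np.hstack([cv2.resize(t,(360,360),interpolation=cv2.INTER_CUBIC),cv2.resize(s,(420,360),interpolation=cv2.INTER_CUBIC)]))
E
```

```text
t 22.2 p [461.2 379.9 243.5] rpy deg [-179.88    0.29   79.32] F [-0.  -0.7 -0.2] w 51.0 gf 0.0
d [ -1.4   6.1 -82.5] TOTAL tx 0.0190 ty -0.0085 tz 0.2749 twist -0.0004 len 83.0
```

View pics/a5.png

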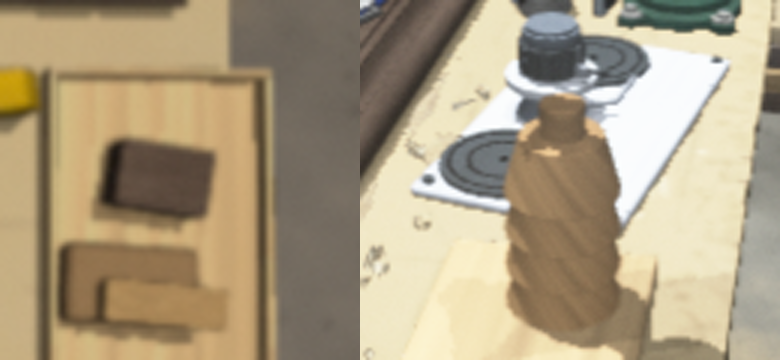

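Emit:
{"api": "carry_out", "payload": {
  "moves": [
    {"tx": 0.019, "ty": -0.0085, "tz": 0.08, "twist": 0, "fingers": 0.6},
    {"tx": 0, "ty": 0, "tz": 0.08, "twist": 0, "fingers": 0.6},
    {"tx": 0, "ty": 0, "tz": 0.05, "twist": 0, "fingers": 0.6},
    {"tx": 0, "ty": 0, "tz": 0.0, "twist": 0, "fingers": 0.6}
  ]
}}

```text
clock: 22.8
eef_pos: [460.2, 387.3, 182.7]
tool_rot: [-3.141, 0.001, 1.385]
force: [0.1, -0.3, -0.1]
width: 51.4
gripper_force: 0.0
```

```bash
python3 go.py 459.8 386 161 79.4
```

```text
t 22.8 p [460.2 387.3 182.7] rpy deg [-1.7997e+02  4.0000e-02  7.9340e+01] F [ 0.1 -0.3 -0.1] w 51.4 gf 0.0
d [ -0.4  -1.3 -21.7] TOTAL tx -0.0044 ty -0.0005 tz 0.0723 twist -0.0004 len 22.0
```

Emit:
{"api": "carry_out", "payload": {
  "moves": [
    {"tx": -0.0044, "ty": -0.0005, "tz": 0.04, "twist": 0, "fingers": 0.6},
    {"tx": 0, "ty": 0, "tz": 0.0323, "twist": 0, "fingers": 0.6},
    {"tx": 0, "ty": 0, "tz": 0, "twist": 0, "fingers": 0.6},
    {"tx": 0, "ty": 0, "tz": 0, "twist": 0, "fingers": 0},
    {"tx": 0, "ty": 0, "tz": 0, "twist": 0, "fingers": 0},
    {"tx": 0, "ty": 0, "tz": 0, "twist": 0, "fingers": 0},
    {"tx": 0, "ty": 0, "tz": 0, "twist": 0, "fingers": 0},
    {"tx": 0, "ty": 0, "tz": 0, "twist": 0, "fingers": 0}
  ]
}}

```text
clock: 23.8
eef_pos: [459.8, 387.2, 161.5]
tool_rot: [3.141, -0.001, 1.386]
force: [0.4, -0.1, 4.1]
width: 29.9
gripper_force: 59.3
```

```bash
python3 go.py 459.8 386 280 79.4
```

```text
t 23.8 p [459.8 387.2 161.5] rpy deg [ 1.7997e+02 -5.0000e-02  7.9400e+01] F [ 0.4 -0.1  4.1] w 29.9 gf 59.3
d [ -0.   -1.2 118.5] TOTAL tx -0.0038 ty 0.0006 tz -0.3950 twist -0.0000 len 118.0
```

Emit:
{"api": "carry_out", "payload": {
  "moves": [
    {"tx": 0, "ty": 0, "tz": -0.02, "twist": 0, "fingers": 0},
    {"tx": 0, "ty": 0, "tz": -0.03, "twist": 0, "fingers": 0},
    {"tx": 0, "ty": 0, "tz": -0.03, "twist": 0, "fingers": 0},
    {"tx": 0, "ty": 0, "tz": -0.03, "twist": 0, "fingers": 0},
    {"tx": 0, "ty": 0, "tz": -0.03, "twist": 0, "fingers": 0},
    {"tx": 0, "ty": 0, "tz": -0.04, "twist": 0, "fingers": 0},
    {"tx": 0, "ty": 0, "tz": -0.05, "twist": 0, "fingers": 0},
    {"tx": 0, "ty": 0, "tz": -0.05, "twist": 0, "fingers": 0},
    {"tx": 0, "ty": 0, "tz": 0, "twist": 0, "fingers": 0}
  ]
}}

```text
clock: 24.92
eef_pos: [460.4, 387.4, 246.7]
tool_rot: [3.14, -0.002, 1.386]
force: [0.3, -0.1, -0.5]
width: 29.7
gripper_force: 59.3
```

```bash
python3 go.py 548.7 206.8 250 79.4; python3 - <<'E'
from h import *
s=eyes.get_image('side')['color'][150:320,180:360]
cv2.imwrite('pics/a6.png',cv2.resize(s,None,fx=3,fy=3,interpolation=cv2.INTER_CUBIC))
E
```

```text
t 24.93 p [460.4 387.4 246.7] rpy deg [ 1.7989e+02 -1.4000e-01  7.9390e+01] F [ 0.3 -0.1 -0.5] w 29.7 gf 59.3
d [  88.3 -180.6    3.3] TOTAL tx -0.5374 ty 0.4002 tz -0.0109 twist -0.0000 len 201.0
```

View pics/a6.png

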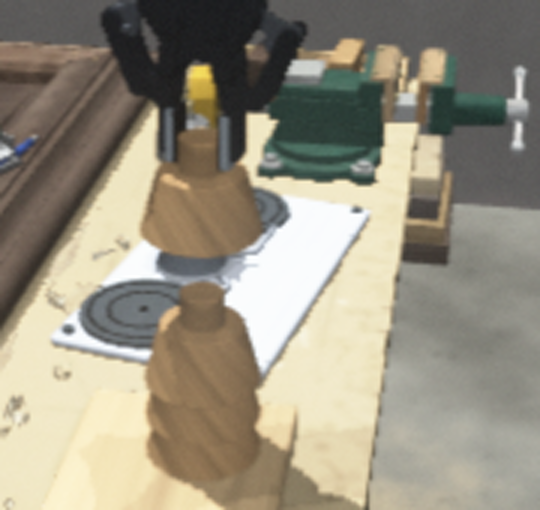

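```bash
python3 go.py 508.7 -6 247 79.4
```

```text
t 24.98 p [459.7 387.1 245.8] rpy deg [ 1.7996e+02 -6.0000e-02  7.9400e+01] F [-0.2 -0.4 -1. ] w 30.7 gf 59.3
d [  49.  -393.1    1.2] TOTAL tx -1.2580 ty 0.4015 tz -0.0042 twist -0.0000 len 396.0
```

Emit:
{"api": "carry_out", "payload": {
  "moves": [
    {"tx": -0.1, "ty": 0.0319, "tz": 0, "twist": 0, "fingers": 0},
    {"tx": -0.132, "ty": 0.0421, "tz": 0, "twist": 0, "fingers": 0},
    {"tx": -0.132, "ty": 0.0421, "tz": 0, "twist": 0, "fingers": 0},
    {"tx": -0.132, "ty": 0.0421, "tz": 0, "twist": 0, "fingers": 0},
    {"tx": -0.132, "ty": 0.0421, "tz": 0, "twist": 0, "fingers": 0},
    {"tx": -0.132, "ty": 0.0421, "tz": 0, "twist": 0, "fingers": 0},
    {"tx": -0.132, "ty": 0.0421, "tz": 0, "twist": 0, "fingers": 0},
    {"tx": -0.132, "ty": 0.0421, "tz": 0, "twist": 0, "fingers": 0},
    {"tx": -0.132, "ty": 0.0421, "tz": 0, "twist": 0, "fingers": 0},
    {"tx": -0.102, "ty": 0.0328, "tz": 0, "twist": 0, "fingers": 0},
    {"tx": 0, "ty": 0, "tz": 0, "twist": 0, "fingers": 0}
  ]
}}

```text
clock: 26.35
eef_pos: [508.2, -9.4, 244.9]
tool_rot: [-3.142, 0.002, 1.38]
force: [-0.3, -0.1, 0.1]
width: 29.7
gripper_force: 59.3
```

```bash
python3 go.py 508.7 -6 80 79.4
```

```text
t 26.35 p [508.2  -9.4 244.9] rpy deg [-1.800e+02  9.000e-02  7.908e+01] F [-0.3 -0.1  0.1] w 29.7 gf 59.3
d [   0.5    3.4 -164.9] TOTAL tx 0.0115 ty -0.0005 tz 0.5496 twist -0.0018 len 165.0
```

Emit:
{"api": "carry_out", "payload": {
  "moves": [
    {"tx": 0.0115, "ty": 0, "tz": 0.12, "twist": 0, "fingers": 0},
    {"tx": 0, "ty": 0, "tz": 0.15, "twist": 0, "fingers": 0},
    {"tx": 0, "ty": 0, "tz": 0.12, "twist": 0, "fingers": 0},
    {"tx": 0, "ty": 0, "tz": 0.09, "twist": 0, "fingers": 0},
    {"tx": 0, "ty": 0, "tz": 0.05, "twist": 0, "fingers": 0},
    {"tx": 0, "ty": 0, "tz": 0, "twist": 0, "fingers": 0}
  ]
}}

```text
clock: 27.1
eef_pos: [508.5, -2.3, 85.3]
tool_rot: [-3.14, 0.0, 1.386]
force: [-0.4, -0.2, -0.4]
width: 30.2
gripper_force: 59.4
```

```bash
python3 go.py 508.7 -6 75.5 79.4; python3 - <<'E'
from h import *
s=eyes.get_image('side')['color'][150:270,180:360]
cv2.imwrite('pics/a7.png',cv2.resize(s,None,fx=4,fy=4,interpolation=cv2.INTER_CUBIC))
E
```

```text
t 27.1 p [508.5  -2.3  85.3] rpy deg [-179.89    0.     79.43] F [-0.4 -0.2 -0.4] w 30.2 gf 59.4
d [ 0.2 -3.7 -9.8] TOTAL tx -0.0121 ty 0.0030 tz 0.0327 twist 0.0001 len 10.0
```

View pics/a7.png

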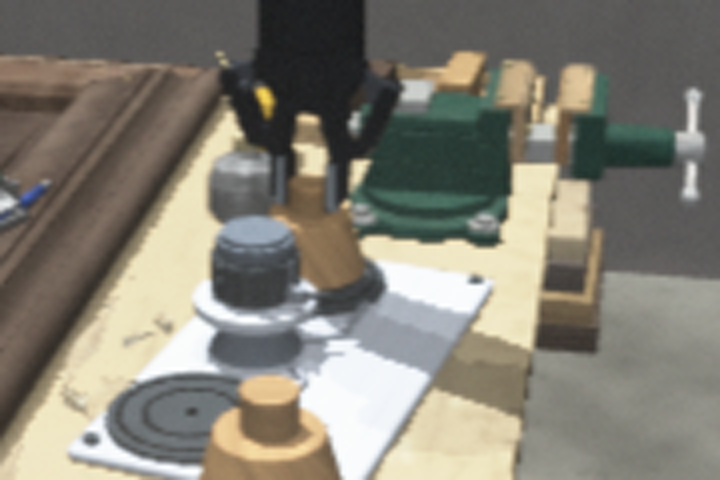

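Emit:
{"api": "carry_out", "payload": {
  "moves": [
    {"tx": -0.0121, "ty": 0.003, "tz": 0.015, "twist": 0, "fingers": 0},
    {"tx": 0, "ty": 0, "tz": 0.015, "twist": 0, "fingers": 0},
    {"tx": 0, "ty": 0, "tz": 0, "twist": 0, "fingers": 0},
    {"tx": 0, "ty": 0, "tz": 0, "twist": 0, "fingers": 0}
  ]
}}

```text
clock: 27.65
eef_pos: [509.4, -6.5, 77.2]
tool_rot: [3.141, -0.0, 1.386]
force: [0.7, 0.3, -1.2]
width: 30.0
gripper_force: 59.4
```

```bash
python3 go.py 508.7 -6 75.5 79.4
```

```text
t 27.65 p [509.4  -6.5  77.2] rpy deg [ 1.7999e+02 -1.0000e-02  7.9390e+01] F [ 0.7  0.3 -1.2] w 30.0 gf 59.4
d [-0.7  0.5 -1.7] TOTAL tx 0.0012 ty -0.0025 tz 0.0057 twist -0.0000 len 2.0
```

Emit:
{"api": "carry_out", "payload": {
  "moves": [
    {"tx": 0, "ty": 0, "tz": 0.006, "twist": 0, "fingers": 0},
    {"tx": 0, "ty": 0, "tz": 0, "twist": 0, "fingers": 0},
    {"tx": 0, "ty": 0, "tz": 0, "twist": 0, "fingers": 0.6},
    {"tx": 0, "ty": 0, "tz": 0, "twist": 0, "fingers": 0.6},
    {"tx": 0, "ty": 0, "tz": 0, "twist": 0, "fingers": 0.6},
    {"tx": 0, "ty": 0, "tz": -0.06, "twist": 0, "fingers": 0.6},
    {"tx": 0, "ty": 0, "tz": -0.16, "twist": 0, "fingers": 0.6},
    {"tx": 0, "ty": 0, "tz": -0.2, "twist": 0, "fingers": 0.6},
    {"tx": 0, "ty": 0, "tz": -0.06, "twist": 0, "fingers": 0.6}
  ]
}}

```text
clock: 28.78
eef_pos: [510.9, -6.9, 222.5]
tool_rot: [3.136, -0.001, 1.386]
force: [0.8, -0.3, 0.0]
width: 51.3
gripper_force: 0.0
```

```bash
python3 go.py 459.8 386.5 225 79.4
```

```text
t 28.77 p [510.9  -6.9 222.5] rpy deg [ 1.7969e+02 -7.0000e-02  7.9380e+01] F [ 0.8 -0.3  0. ] w 51.3 gf 0.0
d [-51.1 393.4   2.5] TOTAL tx 1.2575 ty -0.4090 tz -0.0083 twist -0.0001 len 397.0
```

```bash
python3 - <<'E'
from h import *
im=eyes.get_image('top');c=im['color'];s=eyes.get_image('side')['color']
cv2.imwrite('pics/a8.png',np.hstack([cv2.resize(c[195:235,98:143],None,fx=8,fy=8,interpolation=cv2.INTER_CUBIC),cv2.resize(s[190:230,230:285],None,fx=8,fy=8,interpolation=cv2.INTER_CUBIC)]))
E
```

```text
(no output)
```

View pics/a8.png

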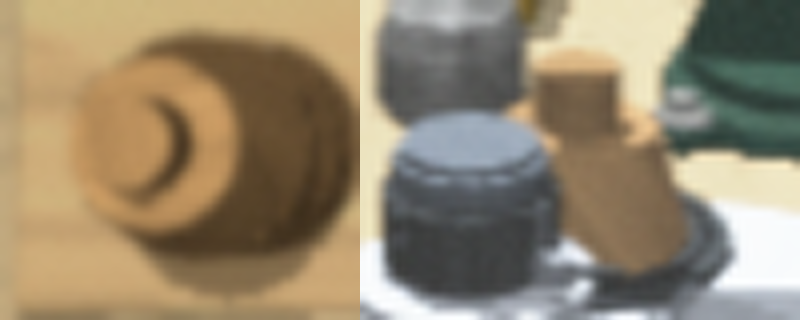

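```bash
python3 - <<'E'
from h import *
im=eyes.get_image('top');s=eyes.get_image('side')
print('spig',onz(im,98+126/8,195+147/8,140).round(1),'disc',onz(im,98+155/8,195+146/8,116).round(1))
print('bowl4 side',onz(s,257.1,197.5,84).round(1))
E
```

```text
spig [458.8 386.2 140. ] disc [459.5 385.7 116. ]
bowl4 side [510.2  -6.1  84. ]
```

Emit:
{"api": "carry_out", "payload": {
  "moves": [
    {"tx": 0.126, "ty": -0.041, "tz": 0, "twist": 0, "fingers": 0.6},
    {"tx": 0.126, "ty": -0.041, "tz": 0, "twist": 0, "fingers": 0.6},
    {"tx": 0.126, "ty": -0.041, "tz": 0, "twist": 0, "fingers": 0.6},
    {"tx": 0.126, "ty": -0.041, "tz": 0, "twist": 0, "fingers": 0.6},
    {"tx": 0.126, "ty": -0.041, "tz": 0, "twist": 0, "fingers": 0.6},
    {"tx": 0.126, "ty": -0.041, "tz": 0, "twist": 0, "fingers": 0.6},
    {"tx": 0.126, "ty": -0.041, "tz": 0, "twist": 0, "fingers": 0.6},
    {"tx": 0.126, "ty": -0.041, "tz": 0, "twist": 0, "fingers": 0.6},
    {"tx": 0.126, "ty": -0.041, "tz": 0, "twist": 0, "fingers": 0.6},
    {"tx": 0.123, "ty": -0.04, "tz": 0, "twist": 0, "fingers": 0.6},
    {"tx": 0, "ty": 0, "tz": 0.1, "twist": 0, "fingers": 0.6},
    {"tx": 0, "ty": 0, "tz": 0, "twist": 0, "fingers": 0.6}
  ]
}}

```text
clock: 30.48
eef_pos: [455.7, 385.3, 185.5]
tool_rot: [-3.137, 0.006, 1.386]
force: [-0.2, 0.6, -0.2]
width: 51.1
gripper_force: 0.0
```

```bash
python3 go.py 459.8 386 131 79.4
```

```text
t 30.48 p [455.7 385.3 185.5] rpy deg [-179.72    0.37   79.42] F [-0.2  0.6 -0.2] w 51.1 gf 0.0
d [  4.1   0.7 -54.5] TOTAL tx 0.0047 ty 0.0131 tz 0.1816 twist 0.0001 len 55.0
```

Emit:
{"api": "carry_out", "payload": {
  "moves": [
    {"tx": 0.0, "ty": 0.0, "tz": 0.06, "twist": 0, "fingers": 0.6},
    {"tx": 0, "ty": 0, "tz": 0.0, "twist": 0, "fingers": 0.6},
    {"tx": 0, "ty": 0, "tz": 0.0, "twist": 0, "fingers": 0.6}
  ]
}}

```text
clock: 30.85
eef_pos: [458.5, 386.4, 171.6]
tool_rot: [3.141, -0.0, 1.385]
force: [0.5, 0.8, -0.0]
width: 51.1
gripper_force: 0.0
```

```bash
python3 go.py 459.8 386 131 79.4
```

```text
t 30.85 p [458.5 386.4 171.6] rpy deg [ 1.7998e+02 -2.0000e-02  7.9350e+01] F [ 0.5  0.8 -0. ] w 51.1 gf 0.0
d [  1.3  -0.4 -40.6] TOTAL tx -0.0005 ty 0.0045 tz 0.1353 twist -0.0003 len 41.0
```

Emit:
{"api": "carry_out", "payload": {
  "moves": [
    {"tx": 0, "ty": 0.003, "tz": 0.06, "twist": 0, "fingers": 0.6},
    {"tx": 0, "ty": 0, "tz": 0.05, "twist": 0, "fingers": 0.6},
    {"tx": 0, "ty": 0, "tz": 0.0253, "twist": 0, "fingers": 0.6},
    {"tx": 0, "ty": 0, "tz": 0, "twist": 0, "fingers": 0.6},
    {"tx": 0, "ty": 0, "tz": 0, "twist": 0, "fingers": 0},
    {"tx": 0, "ty": 0, "tz": 0, "twist": 0, "fingers": 0},
    {"tx": 0, "ty": 0, "tz": 0, "twist": 0, "fingers": 0},
    {"tx": 0, "ty": 0, "tz": 0, "twist": 0, "fingers": 0},
    {"tx": 0, "ty": 0, "tz": 0, "twist": 0, "fingers": 0},
    {"tx": 0, "ty": 0, "tz": -0.02, "twist": 0, "fingers": 0},
    {"tx": 0, "ty": 0, "tz": -0.03, "twist": 0, "fingers": 0},
    {"tx": 0, "ty": 0, "tz": -0.03, "twist": 0, "fingers": 0}
  ]
}}

```text
clock: 32.35
eef_pos: [458.8, 386.5, 155.1]
tool_rot: [-3.141, 0.0, 1.386]
force: [-0.1, -0.5, -0.3]
width: 30.0
gripper_force: 59.3
```

Emit:
{"api": "carry_out", "payload": {
  "moves": [
    {"tx": 0, "ty": 0, "tz": -0.03, "twist": 0, "fingers": 0},
    {"tx": 0, "ty": 0, "tz": -0.03, "twist": 0, "fingers": 0},
    {"tx": 0, "ty": 0, "tz": -0.04, "twist": 0, "fingers": 0},
    {"tx": 0, "ty": 0, "tz": -0.05, "twist": 0, "fingers": 0},
    {"tx": 0, "ty": 0, "tz": -0.05, "twist": 0, "fingers": 0},
    {"tx": 0, "ty": 0, "tz": -0.05, "twist": 0, "fingers": 0},
    {"tx": 0, "ty": 0, "tz": 0, "twist": 0, "fingers": 0}
  ]
}}

```text
clock: 33.22
eef_pos: [459.7, 387.0, 231.2]
tool_rot: [3.14, -0.002, 1.386]
force: [0.6, 0.5, -0.5]
width: 29.9
gripper_force: 59.3
```

```bash
python3 go.py 548.7 206.5 229 79.4; python3 - <<'E'
from h import *
s=eyes.get_image('side')['color'][150:320,180:360]
cv2.imwrite('pics/a9.png',cv2.resize(s,None,fx=3,fy=3,interpolation=cv2.INTER_CUBIC))
E
```

```text
t 33.23 p [459.7 387.  231.2] rpy deg [ 1.799e+02 -1.300e-01  7.940e+01] F [ 0.6  0.5 -0.5] w 29.9 gf 59.3
d [  89.  -180.5   -2.2] TOTAL tx -0.5368 ty 0.4021 tz 0.0074 twist 0.0000 len 201.0
```

View pics/a9.png

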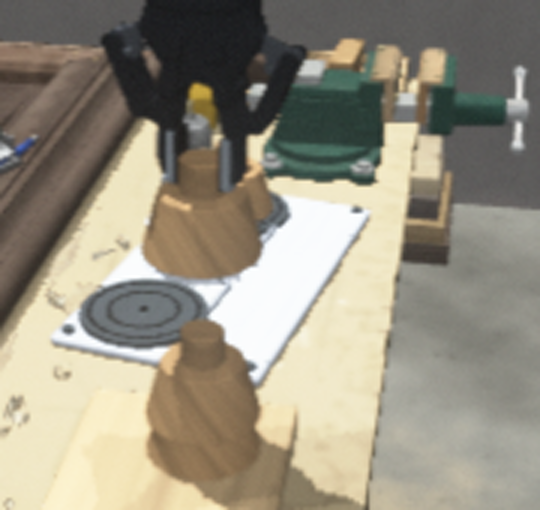

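Bowl 3 is held (centre about (200,235)); two blanks remain on the board. Move over the left seat.

Emit:
{"api": "carry_out", "payload": {
  "moves": [
    {"tx": -0.06, "ty": 0.045, "tz": 0, "twist": 0, "fingers": 0},
    {"tx": -0.1, "ty": 0.075, "tz": 0, "twist": 0, "fingers": 0},
    {"tx": -0.1, "ty": 0.075, "tz": 0, "twist": 0, "fingers": 0},
    {"tx": -0.1, "ty": 0.075, "tz": 0, "twist": 0, "fingers": 0},
    {"tx": -0.1, "ty": 0.075, "tz": 0, "twist": 0, "fingers": 0},
    {"tx": -0.0768, "ty": 0.0571, "tz": 0, "twist": 0, "fingers": 0},
    {"tx": 0, "ty": 0, "tz": 0.12, "twist": 0, "fingers": 0},
    {"tx": 0, "ty": 0, "tz": 0.15, "twist": 0, "fingers": 0},
    {"tx": 0, "ty": 0, "tz": 0.14, "twist": 0, "fingers": 0},
    {"tx": 0, "ty": 0, "tz": 0.05, "twist": 0, "fingers": 0},
    {"tx": 0, "ty": 0, "tz": 0.02, "twist": 0, "fingers": 0},
    {"tx": 0, "ty": 0, "tz": 0, "twist": 0, "fingers": 0}
  ]
}}

```text
clock: 34.78
eef_pos: [548.7, 205.7, 86.5]
tool_rot: [3.14, -0.0, 1.385]
force: [0.3, -0.4, -1.6]
width: 29.7
gripper_force: 59.4
```

```bash
python3 go.py 548.7 206.5 75.5 79.4
```

```text
t 34.77 p [548.7 205.7  86.5] rpy deg [ 1.7992e+02 -3.0000e-02  7.9380e+01] F [ 0.3 -0.4 -1.6] w 29.7 gf 59.4
d [  0.    0.8 -11. ] TOTAL tx 0.0025 ty -0.0004 tz 0.0366 twist -0.0001 len 11.0
```

Emit:
{"api": "carry_out", "payload": {
  "moves": [
    {"tx": 0.002, "ty": 0, "tz": 0.018, "twist": 0, "fingers": 0},
    {"tx": 0, "ty": 0, "tz": 0.0186, "twist": 0, "fingers": 0},
    {"tx": 0, "ty": 0, "tz": 0, "twist": 0, "fingers": 0},
    {"tx": 0, "ty": 0, "tz": 0, "twist": 0, "fingers": 0.6},
    {"tx": 0, "ty": 0, "tz": 0, "twist": 0, "fingers": 0.6},
    {"tx": 0, "ty": 0, "tz": 0, "twist": 0, "fingers": 0.6},
    {"tx": 0, "ty": 0, "tz": -0.06, "twist": 0, "fingers": 0.6},
    {"tx": 0, "ty": 0, "tz": -0.16, "twist": 0, "fingers": 0.6},
    {"tx": 0, "ty": 0, "tz": -0.2, "twist": 0, "fingers": 0.6},
    {"tx": 0.15, "ty": 0, "tz": -0.06, "twist": 0, "fingers": 1},
    {"tx": 0.2, "ty": 0, "tz": 0, "twist": 0, "fingers": 1},
    {"tx": 0.15, "ty": 0, "tz": 0, "twist": 0, "fingers": 1}
  ]
}}

```text
clock: 36.28
eef_pos: [575.6, 357.2, 220.7]
tool_rot: [3.14, -0.002, 1.387]
force: [0.7, -1.0, 0.4]
width: 85.7
gripper_force: 0.0
```

```bash
python3 go.py 528.7 100.6 220; python3 - <<'E'
from h import *
c=eyes.get_image('top')['color']
cv2.imwrite('pics/b1.png',np.vstack([cv2.resize(c[160:240,150:300],None,fx=5,fy=5,interpolation=cv2.INTER_CUBIC),cv2.resize(c[150:250,100:430],(750,200))]))
E
```

```text
t 36.27 p [575.6 357.2 220.7] rpy deg [ 1.7993e+02 -1.4000e-01  7.9490e+01] F [ 0.7 -1.   0.4] w 85.7 gf 0.0
d [ -46.9 -256.6   -0.7] TOTAL tx -0.8695 ty 0.0021 tz 0.0022 twist -0.0000 len 261.0
```

View pics/b1.png

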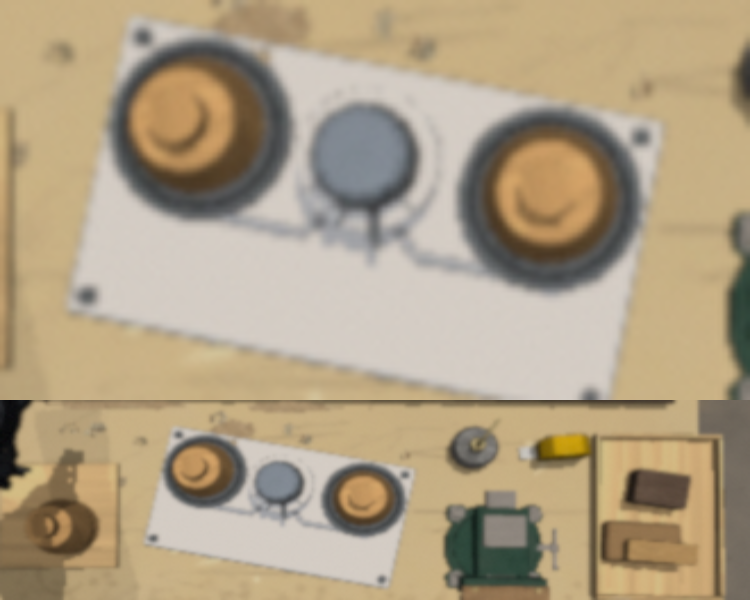

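```bash
python3 - <<'E'
from obj import *
im=eyes.get_image('top');s=eyes.get_image('side')
print('b3',onz(im,150+175/5,160+117/5,84).round(1),'b4',onz(im,150+545/5,160+183/5,84).round(1))
print('b3disc',onz(im,150+182/5,160+122/5,60).round(1),'b4disc',onz(im,150+549/5,160+190/5,60).round(1))
print('cap',((proj(im,[*O,98])-[150,160])*5).round())
for v in(0,.6,1.2,1.8):
    a=np.pi-.9+v; f=lambda r,z:np.append(O+R@(r*np.array([np.cos(a),np.sin(a)])),z)
    print(v,'tooth top px',((proj(im,f(42,67))-[150,160])*5).round(),'root',((proj(im,f(30,67))-[150,160])*5).round(),'mark r43',((proj(im,f(43,52))-[150,160])*5).round(),'side tooth',((proj(s,f(42,61))-[220,175])*8).round())
c=im['color'][180:225,200:245];d=s['color'][175:240,220:300]
cv2.imwrite('pics/b2.png',np.hstack([cv2.resize(c,(400,400),interpolation=cv2.INTER_CUBIC),cv2.resize(d,(400,325),interpolation=cv2.INTER_CUBIC)[:, :]if 0 else cv2.copyMakeBorder(cv2.resize(d,(400,325),interpolation=cv2.INTER_CUBIC),0,75,0,0,cv2.BORDER_CONSTANT)]))
E
```

```text
b3 [547.8 206.4  84. ] b4 [513.3  -4.8  84. ]
b3disc [547.1 207.3  60. ] b4disc [510.7  -6.9  60. ]
cap [357. 151.]
0 tooth top px [298. 188.] root [316. 179.] mark r43 [300. 190.] side tooth [223. 410.]
0.6 tooth top px [327. 219.] root [338. 201.] mark r43 [330. 222.] side tooth [285. 392.]
1.2 tooth top px [370. 228.] root [368. 207.] mark r43 [372. 230.] side tooth [311. 362.]
1.8 tooth top px [409. 211.] root [396. 195.] mark r43 [413. 213.] side tooth [294. 331.]
```

View pics/b2.png

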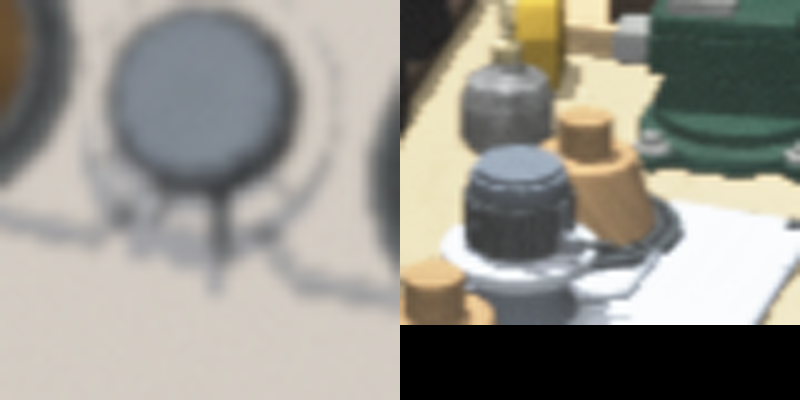

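```bash
python3 - <<'E'
from obj import *
for n,z,vals in(('top',67,(33,36,39,42)),('top',52,(45,48,51)),('side',61,(36,40))):
    im=eyes.get_image(n); g=cv2.cvtColor(im['color'],cv2.COLOR_BGR2GRAY); C=O+np.array([-1,-2.])
    for r in vals:
        row=[]
        for v in np.arange(-.6,2.41,.15):
            a=np.pi-.9+v; p=proj(im,np.append(C+R@(r*np.array([np.cos(a),np.sin(a)])),z)); row.append(int(cv2.getRectSubPix(g,(1,1),tuple(map(float,p)))[0,0]))
        print(n,z,r,row)
im=eyes.get_image('top'); print(cv2.cvtColor(im['color'],cv2.COLOR_BGR2GRAY)[198:214,208:236])
E
```

```text
top 67 33 [134, 138, 142, 139, 128, 137, 146, 134, 120, 135, 157, 141, 106, 157, 184, 182, 169, 188, 191, 192, 194]
top 67 36 [173, 176, 179, 172, 153, 162, 166, 154, 146, 156, 178, 160, 117, 175, 198, 196, 176, 194, 199, 200, 201]
top 67 39 [195, 196, 194, 186, 170, 173, 171, 157, 152, 166, 179, 162, 116, 170, 184, 187, 171, 181, 185, 187, 194]
top 67 42 [190, 195, 194, 187, 168, 172, 162, 141, 152, 163, 167, 154, 112, 156, 151, 168, 165, 166, 176, 184, 190]
top 52 45 [184, 194, 194, 182, 170, 168, 146, 134, 155, 162, 161, 141, 122, 150, 130, 173, 185, 192, 198, 200, 201]
top 52 48 [149, 176, 198, 195, 183, 176, 149, 139, 160, 166, 162, 150, 134, 168, 151, 190, 201, 203, 204, 204, 199]
top 52 51 [106, 137, 189, 204, 199, 190, 163, 162, 165, 179, 169, 163, 161, 191, 168, 199, 206, 205, 205, 196, 175]
side 61 36 [66, 71, 68, 70, 72, 75, 99, 114, 130, 184, 234, 216, 155, 129, 127, 125, 112, 83, 87, 82, 76]
side 61 40 [74, 76, 74, 76, 86, 103, 116, 116, 120, 178, 222, 158, 125, 123, 126, 126, 126, 112, 78, 82, 77]
[[200 180 167 172 164 153 134 113 104 108 110 116 121 123 121 118 116 110
[... 1099 characters left out ...]
200 195 191 196 202 200 184 171 171 179 174 165 162 161 159 147 124 123
  145 165 177 178 169 171 177 194 204 205]
 [204 204 203 203 205 203 196 189 190 195 190 178 169 168 166 157 140 147
  170 188 197 193 176 169 170 187 197 200]
 [205 206 205 206 205 204 204 203 203 204 201 195 190 188 184 170 159 175
  193 201 205 201 188 176 171 177 180 181]
 [206 206 205 205 206 206 206 204 206 205 205 203 201 202 196 178 170 187
  201 205 206 204 201 190 177 169 168 170]
 [205 205 206 206 205 205 205 205 205 205 205 205 205 205 200 184 178 193
  203 205 205 206 204 200 188 171 162 161]
 [206 205 205 205 205 205 205 204 205 204 206 205 204 205 204 196 193 199
  204 205 206 206 206 204 200 189 182 180]]
```

Emit:
{"api": "carry_out", "payload": {
  "moves": [
    {"tx": -0.12, "ty": 0, "tz": 0, "twist": 0, "fingers": 1},
    {"tx": -0.15, "ty": 0, "tz": 0, "twist": 0, "fingers": 1},
    {"tx": -0.15, "ty": 0, "tz": 0, "twist": 0, "fingers": 1},
    {"tx": -0.15, "ty": 0, "tz": 0, "twist": 0, "fingers": 1},
    {"tx": -0.15, "ty": 0, "tz": 0, "twist": 0, "fingers": 1},
    {"tx": -0.15, "ty": 0, "tz": 0, "twist": 0, "fingers": 1},
    {"tx": 0, "ty": 0, "tz": 0, "twist": -0.0514, "fingers": 1},
    {"tx": 0, "ty": 0, "tz": 0, "twist": -0.0514, "fingers": 1},
    {"tx": 0, "ty": 0, "tz": 0, "twist": -0.0514, "fingers": 1},
    {"tx": 0, "ty": 0, "tz": 0, "twist": -0.0514, "fingers": 1},
    {"tx": 0, "ty": 0, "tz": 0, "twist": -0.0514, "fingers": 1},
    {"tx": 0, "ty": 0, "tz": 0, "twist": -0.0514, "fingers": 1}
  ]
}}

```text
clock: 38.12
eef_pos: [527.2, 95.8, 219.2]
tool_rot: [-3.141, 0.0, 2.357]
force: [0.7, 0.1, 0.4]
width: 85.1
gripper_force: 0.0
```

```bash
python3 - <<'E'
import cv2,numpy as np
from h import *
cv2.imwrite('side_pre.png',eyes.get_image('side')['color'])
E
python3 go.py 528.2 99.5 120 134.9
```

```text
t 38.17 p [527.3  95.8 219.3] rpy deg [1.7999e+02 3.0000e-02 1.3532e+02] F [ 0.2 -0.1  1. ] w 85.3 gf 0.0
d [  0.9   3.7 -99.3] TOTAL tx 0.0064 ty 0.0109 tz 0.3310 twist 0.0023 len 99.0
```

Emit:
{"api": "carry_out", "payload": {
  "moves": [
    {"tx": 0.0064, "ty": 0.0109, "tz": 0.1, "twist": 0, "fingers": 1},
    {"tx": 0, "ty": 0, "tz": 0.15, "twist": 0, "fingers": 1},
    {"tx": 0, "ty": 0, "tz": 0.08, "twist": 0, "fingers": 1},
    {"tx": 0, "ty": 0, "tz": 0, "twist": 0, "fingers": 1},
    {"tx": 0, "ty": 0, "tz": 0, "twist": 0, "fingers": 1}
  ]
}}

```text
clock: 38.8
eef_pos: [529.3, 100.6, 120.8]
tool_rot: [3.14, 0.001, 2.353]
force: [-0.5, -0.3, 0.4]
width: 84.9
gripper_force: 0.0
```

```bash
python3 go.py 528.2 99.5 67 134.9
```

```text
t 38.8 p [529.3 100.6 120.8] rpy deg [1.7993e+02 7.0000e-02 1.3479e+02] F [-0.5 -0.3  0.4] w 84.9 gf 0.0
d [ -1.1  -1.1 -53.8] TOTAL tx -0.0001 ty -0.0050 tz 0.1793 twist -0.0006 len 54.0
```

Emit:
{"api": "carry_out", "payload": {
  "moves": [
    {"tx": 0, "ty": -0.005, "tz": 0.06, "twist": 0, "fingers": 1},
    {"tx": 0, "ty": 0, "tz": 0.08, "twist": 0, "fingers": 1},
    {"tx": 0, "ty": 0, "tz": 0.039, "twist": 0, "fingers": 1},
    {"tx": 0, "ty": 0, "tz": 0, "twist": 0, "fingers": 1},
    {"tx": 0, "ty": 0, "tz": 0, "twist": 0, "fingers": 0.8},
    {"tx": 0, "ty": 0, "tz": 0, "twist": 0, "fingers": 0.7},
    {"tx": 0, "ty": 0, "tz": 0, "twist": 0, "fingers": 0},
    {"tx": 0, "ty": 0, "tz": 0, "twist": 0, "fingers": 0},
    {"tx": 0, "ty": 0, "tz": 0, "twist": 0, "fingers": 0}
  ]
}}

```text
clock: 39.92
eef_pos: [528.1, 100.2, 67.3]
tool_rot: [3.14, 0.001, 2.355]
force: [-1.2, -0.6, 7.2]
width: 58.3
gripper_force: 62.8
```

```bash
python3 go.py 528.2 99.5 67 134.9
```

```text
t 39.92 p [528.1 100.2  67.3] rpy deg [1.7991e+02 5.0000e-02 1.3490e+02] F [-1.2 -0.6  7.2] w 58.3 gf 62.8
d [ 0.1 -0.7 -0.3] TOTAL tx -0.0019 ty -0.0015 tz 0.0010 twist 0.0000 len 1.0
```

Emit:
{"api": "carry_out", "payload": {
  "moves": [
    {"tx": 0, "ty": 0, "tz": 0, "twist": -0.0325, "fingers": 0},
    {"tx": 0, "ty": 0, "tz": 0, "twist": -0.0325, "fingers": 0},
    {"tx": 0, "ty": 0, "tz": 0, "twist": -0.0325, "fingers": 0},
    {"tx": 0, "ty": 0, "tz": 0, "twist": -0.0325, "fingers": 0},
    {"tx": 0, "ty": 0, "tz": 0, "twist": -0.0325, "fingers": 0},
    {"tx": 0, "ty": 0, "tz": 0, "twist": -0.0325, "fingers": 0},
    {"tx": 0, "ty": 0, "tz": 0, "twist": 0, "fingers": 0},
    {"tx": 0, "ty": 0, "tz": 0, "twist": 0, "fingers": 0}
  ]
}}

```text
clock: 40.92
eef_pos: [528.1, 100.1, 67.3]
tool_rot: [3.141, 0.002, 2.967]
force: [-0.4, -0.7, 8.1]
width: 58.1
gripper_force: 62.9
```

```bash
python3 go.py 528.2 99.5 67 134.9; python3 -c "
from h import *
print(ctrl.read_state()['torque'])"
```

```text
t 40.92 p [528.1 100.1  67.3] rpy deg [1.7997e+02 9.0000e-02 1.6999e+02] F [-0.4 -0.7  8.1] w 58.1 gf 62.9
d [ 0.1 -0.6 -0.3] TOTAL tx -0.0005 ty -0.0019 tz 0.0011 twist 0.1949 len 1.0
[-0.10775619  0.34270843  0.03274445]
```

Emit:
{"api": "carry_out", "payload": {
  "moves": [
    {"tx": 0, "ty": 0, "tz": 0, "twist": 0, "fingers": 1},
    {"tx": 0, "ty": 0, "tz": 0, "twist": 0, "fingers": 1},
    {"tx": 0, "ty": 0, "tz": 0, "twist": 0, "fingers": 1},
    {"tx": 0, "ty": 0, "tz": -0.08, "twist": 0, "fingers": 1},
    {"tx": 0, "ty": 0, "tz": -0.16, "twist": 0, "fingers": 1},
    {"tx": 0, "ty": 0, "tz": -0.16, "twist": 0, "fingers": 1},
    {"tx": 0, "ty": 0, "tz": -0.1, "twist": 0, "fingers": 1},
    {"tx": 0, "ty": 0.2, "tz": 0, "twist": 0, "fingers": 1},
    {"tx": 0, "ty": 0.2, "tz": 0, "twist": 0, "fingers": 1},
    {"tx": 0, "ty": 0.2, "tz": 0, "twist": 0, "fingers": 1},
    {"tx": 0, "ty": 0.2, "tz": 0, "twist": 0, "fingers": 1},
    {"tx": 0, "ty": 0, "tz": 0, "twist": 0, "fingers": 1}
  ]
}}

```text
clock: 42.42
eef_pos: [567.2, 343.7, 215.1]
tool_rot: [3.138, -0.002, 2.976]
force: [-0.8, -1.0, -0.4]
width: 85.3
gripper_force: 0.0
```

```bash
cat > pol.py <<'E'
from obj import *
ims={n:eyes.get_image(n) for n in('top','side')}
pre={n:cv2.cvtColor(ims[n]['color'],cv2.COLOR_BGR2GRAY)*0 for n in ims}
b=cv2.cvtColor(cv2.resize(cv2.imread('pics/b2.png')[:,:400],(45,45),interpolation=cv2.INTER_AREA),cv2.COLOR_BGR2GRAY); pre['top'][180:225,200:245]=b
C=O+np.array([-1,-1.])
g=cv2.cvtColor(ims['top']['color'],cv2.COLOR_BGR2GRAY)
print('     v',[round(float(v),2) for v in np.arange(-.3,2.11,.15)])
for nm,G in(('pre',pre['top']),('now',g)):
  for r in(34,37,40,43,47):
    print(nm,r,[int(cv2.getRectSubPix(G,(1,1),tuple(map(float,proj(ims['top'],np.append(C+R@(r*np.array([np.cos(np.pi-.9+v),np.sin(np.pi-.9+v)])),64)))))[0,0]) for v in np.arange(-.3,2.11,.15)])
d=g.astype(int)-pre['top']
ys,xs=np.where(np.abs(d[180:225,200:245])>15); print([(x+200,y+180,d[y+180,x+200]) for x,y in zip(xs,ys)])
E
python3 pol.py
```

```text
v [-0.3, -0.15, 0.0, 0.15, 0.3, 0.45, 0.6, 0.75, 0.9, 1.05, 1.2, 1.35, 1.5, 1.65, 1.8, 1.95, 2.1]
pre 34 [161, 158, 143, 150, 157, 146, 136, 141, 167, 154, 109, 155, 186, 187, 173, 186, 195]
pre 37 [186, 183, 164, 168, 170, 158, 151, 157, 181, 167, 117, 169, 195, 194, 178, 190, 197]
pre 40 [193, 187, 171, 173, 169, 150, 153, 161, 175, 164, 115, 160, 176, 182, 170, 176, 182]
pre 43 [197, 187, 172, 171, 158, 131, 152, 161, 164, 157, 113, 148, 145, 163, 166, 169, 177]
pre 47 [193, 201, 191, 184, 163, 132, 159, 163, 162, 156, 122, 154, 138, 167, 187, 191, 197]
now 34 [147, 146, 141, 150, 156, 156, 142, 159, 166, 153, 157, 161, 182, 189, 173, 189, 197]
now 37 [180, 179, 163, 169, 171, 161, 149, 169, 181, 161, 158, 174, 193, 196, 178, 193, 199]
now 40 [194, 187, 172, 174, 171, 149, 151, 170, 174, 156, 130, 162, 177, 184, 171, 178, 183]
now 43 [199, 188, 172, 172, 160, 130, 151, 165, 164, 154, 111, 149, 146, 164, 167, 168, 178]
now 47 [195, 202, 193, 184, 165, 131, 163, 167, 163, 158, 120, 155, 138, 168, 188, 193, 199]
[(np.int64(228), np.int64(182), np.int64(16)), (np.int64(212), np.int64(
[... 242 characters left out ...]
t64(23)), (np.int64(224), np.int64(202), np.int64(32)), (np.int64(223), np.int64(203), np.int64(22)), (np.int64(224), np.int64(203), np.int64(50)), (np.int64(225), np.int64(203), np.int64(24)), (np.int64(222), np.int64(204), np.int64(-16)), (np.int64(223), np.int64(204), np.int64(19)), (np.int64(224), np.int64(204), np.int64(51)), (np.int64(225), np.int64(204), np.int64(25)), (np.int64(224), np.int64(205), np.int64(27)), (np.int64(214), np.int64(207), np.int64(16)), (np.int64(215), np.int64(207), np.int64(23)), (np.int64(214), np.int64(208), np.int64(20)), (np.int64(215), np.int64(208), np.int64(29)), (np.int64(216), np.int64(208), np.int64(22)), (np.int64(215), np.int64(209), np.int64(17))]
```

```bash
python3 - <<'E'
from h import *
c=eyes.get_image('top')['color']
b=cv2.imread('pics/b1.png')
A=cv2.GaussianBlur(cv2.resize(c[150:250,100:430],(750,200)),(5,5),0).astype(int); B=cv2.GaussianBlur(b[400:],(5,5),0).astype(int)
d=np.abs(A-B).max(2); ys,xs=np.where(d>25); k=xs>140; print('changed right of the stack:',k.sum(), (xs[k].min(),xs[k].max(),ys[k].min(),ys[k].max()) if k.any() else '')
E
```

```text
changed right of the stack: 25 (np.int64(261), np.int64(284), np.int64(105), np.int64(117))
```

```bash
python3 -c "
from cell import job
print(job.finish_job())"
```

```text
the job is handed in; nothing more can be done
None
```

The job is handed in, though the hand-in gave no verdict: by camera checks, all three pieces are in the tray, the top two blanks are on the two seats within about 5 mm of centre, and the collar is at the marked stop (1.2); the tape measure and oil can show no movement.

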